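# Fit hook-on trays to a slotted post on a worm indexing table

## Robot

A 6-joint arm with a two-finger parallel gripper is mounted at the origin on the work surface. World frame = base frame: x ahead of the robot, y to its left, z up, the work surface at z = 0. Lengths are in mm, angles in rad, forces in N, time in s.
With the tool pointing down it reaches from about 275 to 1000 mm from the base axis. Payload 8.4 kg.
Tool frame: the origin (TCP) lies between the finger pads; the fingertips stand 8 mm ahead of it and the grasp point (between the pads) lies 11 mm behind it (tcp_to_tips is the distance from the TCP to the fingertips, in mm); z points along the fingers, y is the line along which they close (so a half turn about z gives the same grasp; the last joint's range is limited). The gripper opens to 85 mm and grips with 20 to 120 N. Pads are 22 mm wide; open, the fingers measure 114 mm over their backs; the gripper's body (76 mm by 85 mm) begins 54 mm behind the grasp point. The pads swing forward as they close: fully open they stand 13 mm farther back than shut.
Start: joints at [-1.202, 0.353, 1.633, -0, 1.155, -0.002], TCP at [226.474, -582.527, 239.281] pointing down, gripper open.
Joint ranges: [-2.63, 2.63], [-0.92, 2.1], [0.06, 2.66], [-1.3, 4.44], [0, 2.69], [-3.02, 3.02]. Speed limits (rad/s): [2.22, 2.22, 2.79, 3.14, 3.14, 3.14].

## Interface

Orientations are given as [roll, pitch, yaw] about the fixed x, y, z axes, in that order (R = Rz(yaw) Ry(pitch) Rx(roll)).
In Python, from rig import * gives the robot as it stands.
- The arm moves only by the tool step_arm, never from a script. Its argument "motion" is a list of rows, each an object with "claw": the finger opening in mm, from 0 to 85.4; "delta_pos": the shift along the tool's x, y, z in mm, a list of three; "turn": the turn about the tool's z in rad. In form: [{"claw": claw, "delta_pos": [dx, dy, dz], "turn": turn}, ...]. A call has 1 to 8 rows; each row shifts and turns the commanded pose from where the row before left it, along the tool's axes as they then stand; what a row does not reach is not made up. A row lasts 1/12 s, in which the tool goes at most 41.7 mm and 7.16 degrees, less where a joint would pass 70% of its speed; a pose out of reach is approached as far as the arm can. A call is refused whole if a number of a shift passes 41.7 or a number of a turn 0.125, either way. A call with a gripper value outside its range is refused whole. The fingers move at their own pace and stop on an object; "force" is the grip in N (left out, the last holds). Time passes only in rows, so rows that do not move let the fingers close. It gives the time, the measured TCP pose, the force, the opening and the grip force at its end, in the units of the state.
- sense(): the state, without advancing time (a new reading comes with each control period).
- grab_frame(name): name is "side" or "top"; returns a dict with "img" (420x560x3 uint8, red, green, blue), "vertical_fov" (degrees; the focal length in pixels is half the picture's height over the tangent of half this angle, whatever the lens; pixels are square), "cx", "cy" (the principal point, pixels), "R" (3x3) and "t" (3): a world point X has camera coordinates R X + t. Camera axes: x right, y down, z forward; pixel columns grow to the right and rows downward; lengths in mm; the calibration is good to about 2 mm. A picture is of the moment at which its call begins. There is no depth.
- sign_off(): hands the job in; it is judged then, once.
The state is a dict: "clock": time; "qpos": joint angles; "qvel": joint speeds; "joint_efforts": joint torques, N m; "eef_pos": TCP position; "tcp_rot": TCP orientation; "contact_force": force on the tool from outside, world axes, zero at the start; "wrist_torque": the same for the moment, N m; "opening": opening from 0.0 (shut) to 1.0 (fully open); "grasp_force": force on a finger pad.
Only numpy, scipy, OpenCV 4.12 (cv2) and the standard library are available. Lean on these libraries where they do the work, as an engineer would, in place of code of your own. Each camera call takes 0.05 s, during which the arm holds its last target. There are 200 camera calls.

## Task

Fit the loose hook-on trays to the blue slotted post on the indexing table, one tray to a side, at the top two rows of slots: first turn the handwheel clockwise the part of a turn that is missing until the post stands square with its first side facing the front, push a tray's hooks into that side, press it down until it hangs fully engaged and let go. Then give the handwheel exactly three full clockwise turns, which brings the next bare side square to the front, fit the next tray there, and go on until every tray is hung; after the last tray, too, give three turns, so that a bare side is left squarely facing the front. Do not push the other things on the bench out of their places.

Things in the scene. Friction and masses are not known exactly. Their poses are not given: they have to be found in the camera images.
- indexer: worm indexing table, bolted down: grey casting 176 mm across on a dark base plate 200 x 400 x 12 mm. Origin on the bench under the turntable's axis, z up; its -x side is the front and looks towards the robot (yaw within 0.15 rad). A worm shaft runs along its -y to a 70 mm square gear box with the handwheel, 240 mm from the turntable's axis
- table_top (a joint): angle (rad) of the steel turntable, 152 mm across, top 90 mm above the bench, and of the post bolted on it: 0 when side 1 of the post is square to the front; grows clockwise seen from above. Geared to the handwheel without play: table_top = wheel / 12, so three full wheel turns make a quarter turn (1.571). Starts 0.05 to 0.22 short of 0
- wheel (a joint): angle (rad) of the handwheel, grows clockwise from above; at 0 and every whole turn (6.283) its handle is straight to the front (indexer -x) of its axis. Level solid disc 125 mm across, rim's top face 102 mm above the bench. Turning takes about 0.25 N m (5 N at the handle); it stays where it is left, and pushing on the post does not turn it
- wheel_axis (a point): fixed point on the handwheel's vertical axis, 130 mm above the bench, the height of the middle of its handle
- crank (a point): middle of the handwheel's upright black handle: a freely spinning sleeve 21 mm in diameter and 48 mm tall (105 to 153 mm above the bench), 48 mm from the wheel's axis; it goes round with the wheel
- post (a point): blue square post, 60 x 60 mm, 4 mm sheet, black cap, on a 104 mm square foot plate; turns with the turntable. Origin: centre of its underside, 90 mm above the bench; z up, -x out of side 1; top at 154 mm. Each side has slots 10 mm wide, 22 mm tall: two columns, 14 mm either side of the middle, three rows, slot bottoms 24, 64 and 104 mm above the origin
- side1 (a point): on the outer face of side 1 (post -x), on its middle line, 104 mm above the post's origin: level with the bottom edges of the top row's slots. A hung tray sticks out 80 mm from the face
- side2 (a point): the same point of side 2 (post -y), which comes to the front after one quarter turn
- side3 (a point): the same point of side 3 (post +x), which comes to the front after two quarter turns
- side4 (a point): the same point of side 4 (post +y), always left bare
- tray1: bare steel hook-on tray, 80 mm deep (x), 50 mm wide (y), about 0.22 kg; may be absent. Origin: centre of its underside, z up; it stands upright on the bench. Side walls 28 mm tall along x, 50 mm over their outsides: grip across them. At its +x end a back plate 75 mm tall and 4 mm thick, rear face at x = 40 mm, with four hooks pointing to +x
- tray1_seat (a point): middle of tray1's back plate's rear face, 62 mm above its origin, level with the undersides of the upper hook necks; meets a side's point when engaged (hanging, it may sag 0.03 rad). Hooks: 5 mm wide, 14 mm either side of the middle, necks 7 mm tall with undersides at 22 and 62 mm; past a 5.5 mm gap a tail hangs 8 mm below the neck. Push in 9 to 14 mm high, then down
- tray2: the same kind of tray as tray1; may be absent
- tray2_seat (a point): middle of tray2's back plate's rear face, 62 mm above its origin, level with the undersides of the upper hook necks; meets a side's point when engaged (hanging, it may sag 0.03 rad). Hooks as on tray1
- tray3: the same kind of tray as tray1; may be absent
- tray3_seat (a point): middle of tray3's back plate's rear face, 62 mm above its origin, level with the undersides of the upper hook necks; meets a side's point when engaged (hanging, it may sag 0.03 rad). Hooks as on tray1
Things that resemble listed ones, but are neither listed nor needed, are in the scene too. Leave any purple or turquoise look-alike of the tray1 alone.

How it is judged:
By the outcome, as a careful person would: the job done as asked, in the order asked, and still so for the second after the job is handed in, with the robot touching nothing.
Of tray1, tray2, tray3 only 2 to 3 are there at a start; the rules pass over those that are not, and their reading is None.
At some moment in a run one of tray1, tray2, tray3 may be knocked a few centimetres aside while the robot is not near it.
It also fails if it takes over 210 s, if anything falls off the work surface, if the arm or the gripper's body presses on something with over 40 N, if the wrist force passes 120 N, or if a joint passes its speed limit or range.

## Working session

There is one attempt and no reset: what is moved stays moved. The work goes in short steps, Python scripts to look and compute and a tool call to move; the robot and the scene stay as the last step left them, time stands still between calls to the robot, and variables do not carry over. Pictures are saved under pics/ and viewed, at most 14 in all, crops included, and the job is handed in when it is done.

Besides the shell and the picture viewer there is one more tool, called after "Request:" by a JSON object that holds its "name" and its "arguments". step_arm: Moves the arm, as the interface text tells. Its arguments: {"type":"object","properties":{"motion":{"type":"array","items":{"type":"object","properties":{"claw":{"type":"number"},"delta_pos":{"type":"array","items":{"type":"number"}},"turn":{"type":"number"}}}},"force":{"type":"number"}},"required":["motion"]}

```bash
ls; mkdir -p pics; python3 - <<'E'
from rig import *
import cv2
s=sense();print(s)
for n in("side","top"):
    f=grab_frame(n);cv2.imwrite(f"pics/a_{n}.png",f["img"][:,:,::-1]);print(n,f["vertical_fov"],f["cx"],f["cy"],f["R"],f["t"])
E
```

```text
pics
{'clock': 0.0, 'qpos': array([-1.20240239e+00,  3.53638081e-01,  1.63414017e+00,  1.70086567e-05,
        1.15521821e+00, -2.40274495e-03]), 'qvel': array([ 0.00024181,  0.00097519,  0.00082824, -0.00139139, -0.00132964,
       -0.00071094]), 'joint_efforts': array([-3.39101352e-03, -6.05255055e+01, -3.42080283e+01, -3.07261771e-04,
        9.61488462e-03, -7.41623808e-06]), 'eef_pos': array([ 226.30631094, -582.08074603,  238.56538915]), 'tcp_rot': array([-3.14018889e+00, -1.89242209e-05,  3.70789791e-01]), 'contact_force': array([-0.46378333, -0.36416342, -0.93559947]), 'wrist_torque': array([-0.05440233, -0.01806412, -0.00067014]), 'grasp_force': 0.0, 'opening': 0.9996459870628706}
side 46.02599852961295 277.48974713036534 204.91705507593568 [[-0.85234884 -0.52287701 -0.01005394]
 [-0.26045219  0.44108056 -0.85884375]
 [ 0.45350426 -0.72941591 -0.51213897]] [ 439.57983323  231.86913013 1191.55099409]
top 47.01904182673264 288.9313321130098 208.77379458136608 [[-0.02837867 -0.99945531 -0.01684466]
 [-0.99837074  0.02917435 -0.04903799]
 [ 0.04950272  0.01542558 -0.99865486]] [  90.51334769  491.81006433 1130.26734276]
```

View pics/a_side.png

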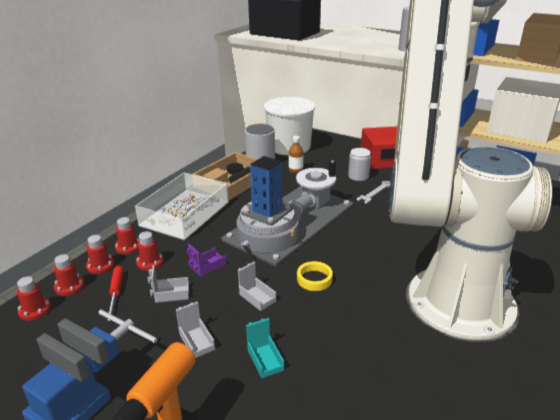

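View pics/a_top.png

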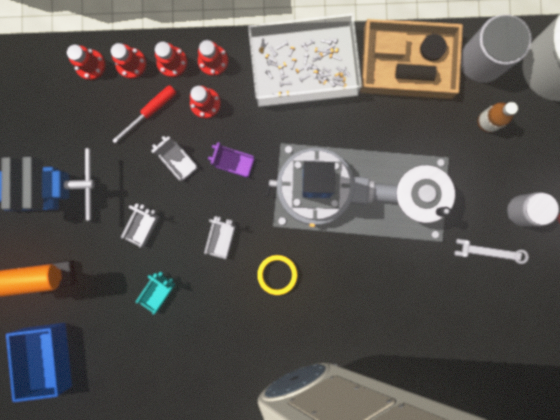

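```bash
cat > h.py <<'E'
from rig import *
import numpy as np, cv2
class Cam:
    def __init__(s,n):
        f=grab_frame(n); s.img=np.ascontiguousarray(f["img"][:,:,::-1]); s.R=np.array(f["R"]);s.t=np.array(f["t"])
        s.f=s.img.shape[0]/2/np.tan(np.radians(f["vertical_fov"])/2); s.cx,s.cy=f["cx"],f["cy"]; s.C=-s.R.T@s.t
    def ray(s,p): 
        p=np.atleast_2d(np.asarray(p,float)); return np.c_[(p[:,0]-s.cx)/s.f,(p[:,1]-s.cy)/s.f,np.ones(len(p))]@s.R
    def at(s,p,z):
        d=s.ray(p); return s.C+d*((z-s.C[2])/d[:,2])[:,None]
    def px(s,X):
        c=np.atleast_2d(X)@s.R.T+s.t; return np.c_[s.cx+s.f*c[:,0]/c[:,2],s.cy+s.f*c[:,1]/c[:,2]]
    def crop(s,x0,y0,w,h,k,name):
        cv2.imwrite(name,cv2.resize(s.img[y0:y0+h,x0:x0+w],None,fx=k,fy=k,interpolation=cv2.INTER_CUBIC))
E
python3 - <<'E'
from h import *
c=Cam("top");s=Cam("side");print(c.C,s.C,c.f)
c.crop(100,125,160,120,5,"pics/b1.png"); c.crop(265,135,200,110,4,"pics/b2.png")
g=c.img.astype(int); mx=g.max(2);mn=g.min(2)
m=((mn>110)&(mx-mn<30)).astype(np.uint8); m[:, :100]=0;m[:125]=0;m[270:]=0;m[:,260:]=0
n,l,st,ce=cv2.connectedComponentsWithStats(m)
for i in range(1,n):
    if st[i,4]>150:
        pts=np.argwhere(l==i)[:,::-1].astype(np.float32); print(st[i],ce[i],cv2.minAreaRect(pts),c.at(ce[i],15)[0])
E
```

```text
[ 437.62612331   58.68077311 1154.38902224] [-105.30726416  996.70947294  813.7985632 ] 482.74754838201704
[158 145  39  35 727] [178.10729023 162.47730399] ((177.37059020996094, 161.18234252929688), (34.81734085083008, 23.536954879760742), 49.39870071411133) [612.27533593 337.25704548  15.        ]
[121 203  35  44 851] [138.25029377 224.89189189] ((136.40000915527344, 223.2000274658203), (29.516094207763672, 39.354793548583984), 26.56505012512207) [466.2836369  434.67968036  15.        ]
[204 216  31  43 897] [219.04347826 237.42920847] ((218.20590209960938, 236.67648315429688), (26.436382293701172, 39.53330612182617), 14.03624439239502) [431.18161821 243.25143516  15.        ]
```

View pics/b1.png

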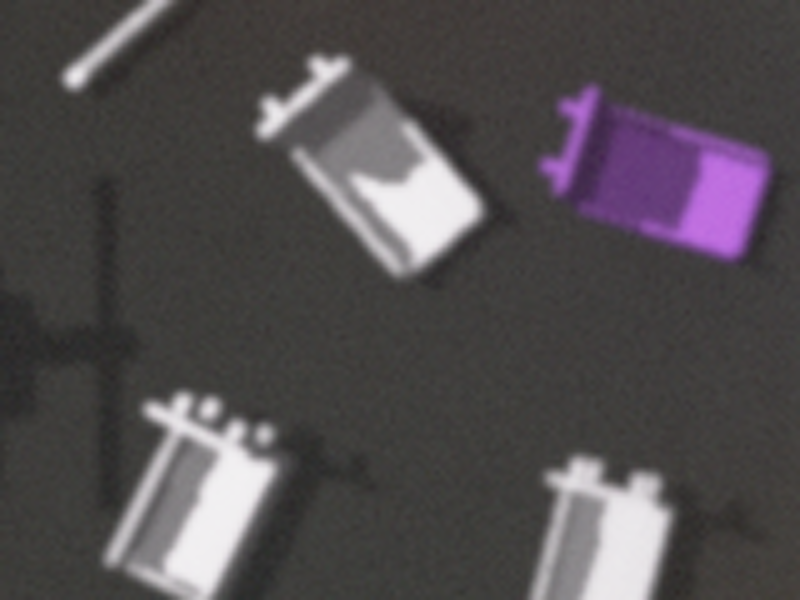

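View pics/b2.png

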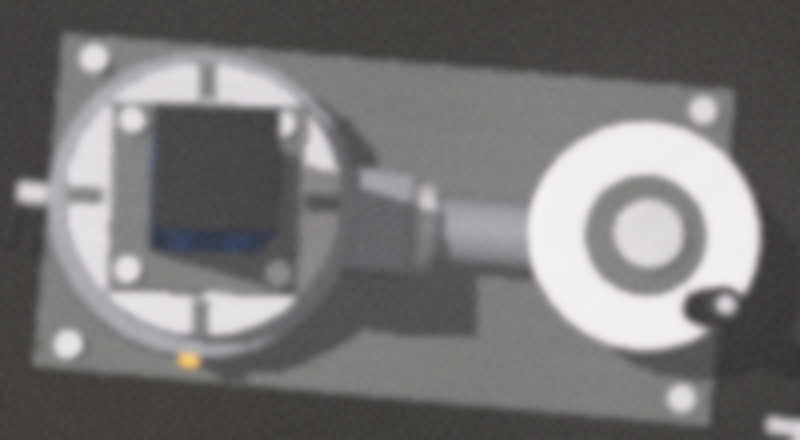

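```bash
python3 - <<'E'
from h import *
c=Cam("top");np.set_printoptions(precision=1,suppress=True)
F=lambda pts,x0,y0,k:np.array(pts,float)/k+[x0,y0]-0.4
P=c.at(F([(63,33),(735,90),(710,425),(33,365)],265,135,4),12);print("plate",P, "ctr",P.mean(0))
fr=P[2]-P[3];bk=P[1]-P[0];l=P[3]-P[0];r=P[2]-P[1]
for v in(fr,bk,l,r):print(np.linalg.norm(v),np.degrees(np.arctan2(v[1],v[0])))
g=c.img.astype(int);mn=g.min(2);mx=g.max(2)
m=((mn>150)&(mx-mn<40)).astype(np.uint8)
# wheel disc circle
w=m.copy();w[:160]=0;w[228:]=0;w[:,:394]=0;w[:,458:]=0
cn=max(cv2.findContours(w,cv2.RETR_EXTERNAL,cv2.CHAIN_APPROX_NONE)[0],key=cv2.contourArea)
h=cv2.convexHull(cn)[:,0];W=c.at(h,102)[:,:2]
A=np.c_[2*W,np.ones(len(W))];
for _ in range(3):
    s=np.linalg.lstsq(A,(W**2).sum(1),rcond=None)[0];rr=np.sqrt(s[2]+s[0]**2+s[1]**2);e=np.hypot(*(W-s[:2]).T)-rr;k=abs(e)<1.5;A,W=A[k],W[k]
print("wheel",s[:2],rr,len(W))
# table ring: white points hull
w=m.copy();w[:135]=0;w[240:]=0;w[:,:278]=0;w[:,352:]=0
# use points of radius hull
cs=np.vstack([x for x in cv2.findContours(w,cv2.RETR_EXTERNAL,cv2.CHAIN_APPROX_NONE)[0]])
h=cv2.convexHull(cs)[:,0];W=c.at(h,90)[:,:2];A=np.c_[2*W,np.ones(len(W))]
for _ in range(4):
    s=np.linalg.lstsq(A,(W**2).sum(1),rcond=None)[0];rr=np.sqrt(s[2]+s[0]**2+s[1]**2);e=np.hypot(*(W-s[:2]).T)-rr;k=abs(e)<2.;A,W=A[k],W[k]
print("table",s[:2],rr,len(W))
print("post cap",c.at(F([(152,108),(276,108),(274,234),(152,234)],265,135,4),244), "mark",c.at(F([(188,360)],265,135,4),50))
print("handle top",c.at(F([(728,303)],265,135,4),153),"bot",c.at(F([(700,306)],265,135,4),105))
for nm,pl,frn in(("A",[(258,130),(348,65)],[(485,210),(403,275)]),("B",[(147,410),(251,450)],[(105,562),(210,600)])):
    a=c.at(F(pl,100,125,5),75);b=c.at(F(frn,100,125,5),28);v=a.mean(0)-b.mean(0);u=a[0]-a[1];print(nm,a[:,:2],b[:,:2],"c",(a.mean(0)+b.mean(0))/2,"len",np.hypot(*v[:2]),"yaw",np.arctan2(v[1],v[0]),"pl",np.hypot(*u[:2]),np.arctan2(-u[0],u[1]))
cimg=c; c.crop(195,205,60,65,8,"pics/b3.png")
E
```

```text
plate [[ 652.3   92.3   12. ]
 [ 605.7 -304.7   12. ]
 [ 408.3 -281.3   12. ]
 [ 454.9  115.5   12. ]] ctr [530.3 -94.5  12. ]
399.5335380475439 -96.69729023685746
399.73719241023673 -96.68967983133464
198.73631036451883 173.29674823077858
198.78953160915674 173.23805289218168
wheel [ 515.1 -222.2] 63.34698224400997 29
table [309.2  -6.5] 309.2651187311559 1
post cap [[571.5  44.3 244. ]
 [569.7 -14.4 244. ]
 [509.9 -11.5 244. ]
 [511.7  46.1 244. ]] mark [[454.7  25.   50. ]]
handle top [[ 474.5 -251.3  153. ]] bot [[ 475.1 -251.   105. ]]
A [[632.  383.2]
 [660.4 341.9]] [[599.2 290.6]
 [569.6 329.8]] c [615.3 336.4  51.5] len 80.99576366235608 yaw 0.702915567745443 pl 50.17005635584164 0.6011082305256865
B [[506.6 435.3]
 [487.2 388.5]] [[438.8 472.3]
 [419.6 423.1]] c [463.  429.8  51.5] len 76.55477507144306 yaw -0.4872139832797109 pl 50.66072016942886 -0.3928246411637044
```

View pics/b3.png

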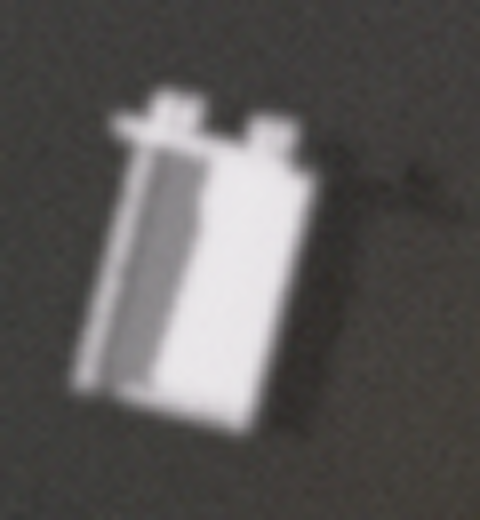

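The top view shows three steel trays, with hook-side pixels near A (174,158), B (139,225) and C (220,238). The look-alikes to leave alone are purple (232,160) and turquoise (155,292). The close crops confirm that A, B and C are bare steel with four hooks. The post is at (320,180), the wheel at (426,194), and the handle at about 0.74 rad short of front.

First I'll move over the handle.

Request:
{"name": "step_arm", "arguments": {"motion": [{"claw": 45, "delta_pos": [0, 0, 0], "turn": 0.122}, {"claw": 45, "delta_pos": [0, 0, 0], "turn": 0.122}, {"claw": 45, "delta_pos": [0, 0, 0], "turn": 0.122}, {"claw": 45, "delta_pos": [0, 0, 0], "turn": 0.122}, {"claw": 45, "delta_pos": [20.8, -35.8, 0], "turn": 0}, {"claw": 45, "delta_pos": [20.8, -35.8, 0], "turn": 0}, {"claw": 45, "delta_pos": [20.8, -35.8, 0], "turn": 0}, {"claw": 45, "delta_pos": [20.8, -35.8, 0], "turn": 0}], "force": 60}}

```text
clock: 0.92
eef_pos: [326.3, -448.6, 239.1]
tcp_rot: [-3.141, 0.0, -0.118]
contact_force: [1.7, 0.3, 0.7]
opening: 0.527
grasp_force: 0.0
```

Request:
{"name": "step_arm", "arguments": {"motion": [{"claw": 45, "delta_pos": [20.8, -35.8, 0], "turn": 0}, {"claw": 45, "delta_pos": [20.8, -35.8, 0], "turn": 0}, {"claw": 45, "delta_pos": [20.8, -35.8, 0], "turn": 0}, {"claw": 45, "delta_pos": [20.8, -35.8, 0], "turn": 0}, {"claw": 45, "delta_pos": [20.8, -35.8, 0], "turn": 0}, {"claw": 45, "delta_pos": [20.8, -35.8, 0], "turn": 0}, {"claw": 45, "delta_pos": [0, 0, 0], "turn": 0}, {"claw": 45, "delta_pos": [0, 0, 0], "turn": 0}]}}

```text
clock: 1.58
eef_pos: [476.0, -249.5, 239.2]
tcp_rot: [3.142, 0.0, -0.113]
contact_force: [-0.7, -1.1, -0.1]
opening: 0.525
grasp_force: 0.0
```

```bash
python3 - <<'E'
from h import *
np.set_printoptions(precision=2,suppress=True)
F=lambda pts,x0,y0,k:np.array(pts,float)/k+[x0,y0]-0.4
c=Cam("top")
a=c.at(F([(112,125),(285,168)],195,205,8),75);b=c.at(F([(72,388),(245,432)],195,205,8),28);v=a.mean(0)-b.mean(0);u=a[0]-a[1]
print("C",(a.mean(0)+b.mean(0))/2,np.hypot(*v[:2]),np.arctan2(v[1],v[0]),np.hypot(*u[:2]),np.arctan2(-u[0],u[1]))
st=sense();print(st["eef_pos"],st["tcp_rot"],st["opening"])
s=Cam("side");print(s.px([[475,-251,130],[515,-222,102],[475,-251,153]]))
s.crop(210,110,200,150,4,"pics/c1.png")
E
```

```text
C [426.34 242.46  51.5 ] 78.11073321636361 -0.2704118081362716 50.146828683330426 -0.271254106225357
[ 475.13 -250.7   239.15] [ 3.14  0.   -0.11] 0.529622890425901
[[330.92 167.85]
 [314.75 176.64]
 [331.26 161.1 ]]
```

View pics/c1.png

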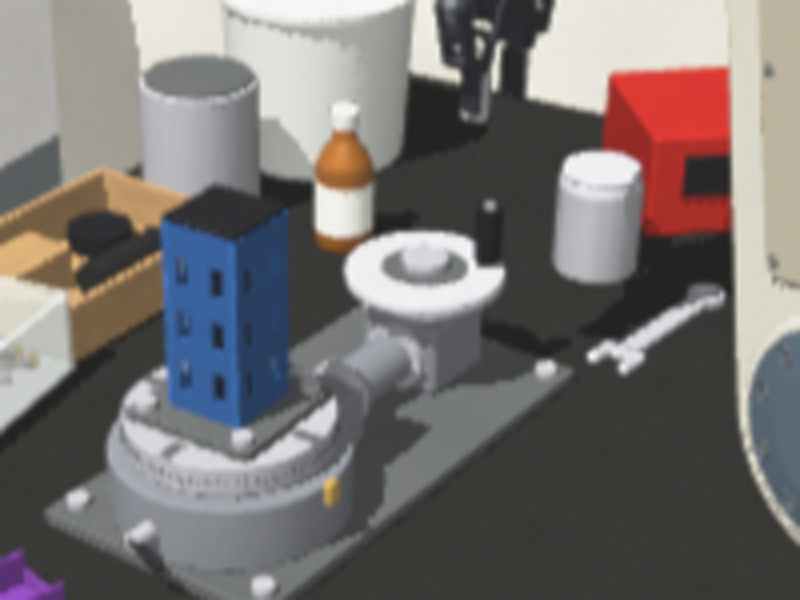

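The side crop shows the handle at (332,168), which matches the prediction, and the gripper above it. Next I descend and grip.

Request:
{"name": "step_arm", "arguments": {"motion": [{"claw": 45, "delta_pos": [0, 0, 39], "turn": 0}, {"claw": 45, "delta_pos": [0, 0, 39], "turn": 0}, {"claw": 45, "delta_pos": [0, 0, 39], "turn": 0}, {"claw": 45, "delta_pos": [0, 0, 0], "turn": 0}, {"claw": 0, "delta_pos": [0, 0, 0], "turn": 0}, {"claw": 0, "delta_pos": [0, 0, 0], "turn": 0}, {"claw": 0, "delta_pos": [0, 0, 0], "turn": 0}, {"claw": 0, "delta_pos": [0, 0, 0], "turn": 0}], "force": 50}}

```text
clock: 2.35
eef_pos: [475.5, -252.2, 124.0]
tcp_rot: [3.14, -0.002, -0.117]
contact_force: [-0.3, -2.2, -4.4]
opening: 0.233
grasp_force: 49.7
```

Request:
{"name": "step_arm", "arguments": {"motion": [{"claw": 0, "delta_pos": [0, 0, 0], "turn": 0}, {"claw": 0, "delta_pos": [0, 0, 0], "turn": 0}, {"claw": 0, "delta_pos": [0, 0, 0], "turn": 0}]}}

```text
clock: 2.6
eef_pos: [475.6, -252.2, 123.9]
tcp_rot: [3.14, -0.002, -0.117]
contact_force: [-4.0, -3.9, 8.1]
opening: 0.232
grasp_force: 50.8
```

```bash
python3 - <<'E'
from h import *
st=sense();print(st["eef_pos"],st["contact_force"],st["opening"],st["grasp_force"])
E
```

```text
[ 475.56994065 -252.20781649  123.90981493] [-3.95137982 -3.92944695  8.11478757] 0.23234811594504431 50.80902457237244
```

Request:
{"name": "step_arm", "arguments": {"motion": [{"claw": 0, "delta_pos": [-4.3, -8.3, 0], "turn": 0}, {"claw": 0, "delta_pos": [-3.7, -7.3, 0], "turn": 0}, {"claw": 0, "delta_pos": [-2.5, -8.7, 0], "turn": 0}, {"claw": 0, "delta_pos": [-0.9, -9.1, 0], "turn": 0}, {"claw": 0, "delta_pos": [0, 0, 0], "turn": 0}, {"claw": 0, "delta_pos": [0, 0, 0], "turn": 0}, {"claw": 0, "delta_pos": [0, 0, 0], "turn": 0}]}}

```text
clock: 3.18
eef_pos: [467.3, -216.2, 123.8]
tcp_rot: [-3.141, 0.0, -0.117]
contact_force: [-7.5, 2.9, 14.5]
opening: 0.232
grasp_force: 51.8
```

```bash
python3 - <<'E'
from h import *
st=sense();print(st["eef_pos"],st["contact_force"],st["opening"],st["grasp_force"])
d=st["eef_pos"][:2]-[515.1,-222.2];a=-0.1168
print(d@[np.cos(a),np.sin(a)],d@[np.sin(a),-np.cos(a)])
c=Cam("top");c.crop(265,135,200,110,4,"pics/d1.png")
E
```

```text
[ 467.28456777 -216.21760828  123.81143866] [-7.47399214  2.92313211 14.54294285] 0.2319150757843516 51.763760447502136
-48.186803744367495 -0.3694786282908691
```

View pics/d1.png

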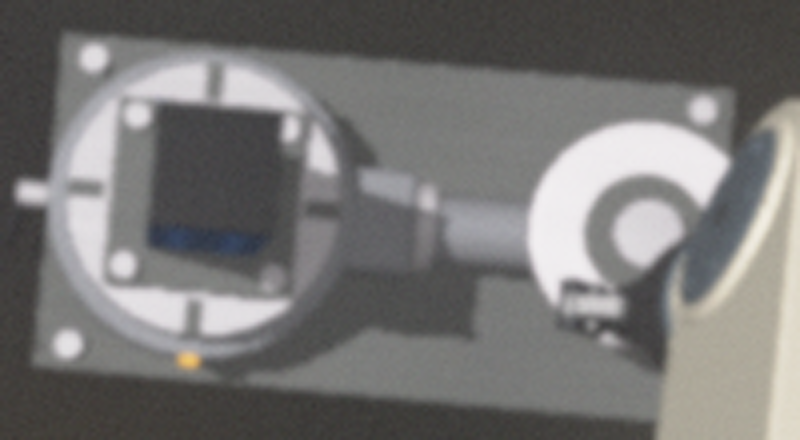

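The turntable is square to within about 0.3° (slots at (192,317) and (215,80) in the crop), and the handle is straight to the front. I release and rise.

Request:
{"name": "step_arm", "arguments": {"motion": [{"claw": 50, "delta_pos": [0, 0, 0], "turn": 0}, {"claw": 50, "delta_pos": [0, 0, 0], "turn": 0}, {"claw": 50, "delta_pos": [0, 0, 0], "turn": 0}, {"claw": 50, "delta_pos": [0, 0, -41], "turn": 0}, {"claw": 50, "delta_pos": [0, 0, -41], "turn": 0}, {"claw": 85, "delta_pos": [0, 0, -41], "turn": 0}, {"claw": 85, "delta_pos": [0, 0, -41], "turn": 0}]}}

```text
clock: 3.82
eef_pos: [467.3, -216.6, 288.2]
tcp_rot: [-3.141, -0.0, -0.117]
contact_force: [1.4, -0.3, -0.1]
opening: 0.85
grasp_force: 0.0
```

```bash
cat > trays.py <<'E'
from h import *
def trays(c):
    g=c.img.astype(int); mx=g.max(2);mn=g.min(2)
    m=((mn>110)&(mx-mn<30)).astype(np.uint8); m[:, :100]=0;m[:125]=0;m[280:]=0;m[:,265:]=0
    n,l,st,ce=cv2.connectedComponentsWithStats(m)
    return [(st[i,4],ce[i].round(1),c.at(ce[i],15)[0][:2].round(1)) for i in range(1,n) if st[i,4]>150]
E
python3 - <<'E'
from trays import *
c=Cam("top");print(trays(c));print(sense()["eef_pos"])
g=c.img.astype(int);hm=g[160:232,394:460].max(2)<60
print(np.argwhere(hm)[:, ::-1].mean(0)+[394,160])
m=(g[...,1]>100)&(g[...,0]>100)&(g[...,2]<90);print("turq",np.argwhere(m).mean(0)[::-1])
E
```

```text
[(np.int32(695), array([178.4, 162.8]), array([611.4, 336.5])), (np.int32(786), array([138.6, 225. ]), array([466. , 433.9])), (np.int32(875), array([219. , 237.5]), array([431.1, 243.3]))]
[ 470.7128765  -218.20208293  296.61338122]
[449.71859296 218.86934673]
turq [ 99.72721311 303.57901639]
```

Request:
{"name": "step_arm", "arguments": {"motion": [{"claw": 85, "delta_pos": [-8.8, -37.8, 0], "turn": 0}, {"claw": 85, "delta_pos": [-8.8, -37.8, 0], "turn": 0}, {"claw": 85, "delta_pos": [-8.8, -37.8, 0], "turn": 0}, {"claw": 85, "delta_pos": [-8.8, -37.8, 0], "turn": 0}, {"claw": 85, "delta_pos": [-8.8, -37.8, 0], "turn": 0}, {"claw": 85, "delta_pos": [-8.8, -37.8, 0], "turn": 0}, {"claw": 85, "delta_pos": [-8.8, -37.8, 0], "turn": 0}, {"claw": 85, "delta_pos": [-8.8, -37.8, 0], "turn": 0}]}}

```text
clock: 4.53
eef_pos: [432.5, 93.6, 286.6]
tcp_rot: [-3.141, -0.001, -0.117]
contact_force: [1.5, 0.4, -0.6]
opening: 0.994
grasp_force: 0.0
```

Request:
{"name": "step_arm", "arguments": {"motion": [{"claw": 85, "delta_pos": [-8.8, -37.8, 0], "turn": 0}, {"claw": 85, "delta_pos": [-8.8, -37.8, 0], "turn": 0}, {"claw": 85, "delta_pos": [-8.8, -37.8, 0], "turn": 0}, {"claw": 85, "delta_pos": [-8.8, -37.8, 0], "turn": 0}, {"claw": 85, "delta_pos": [0, 0, 0], "turn": 0.077}, {"claw": 85, "delta_pos": [0, 0, 0], "turn": 0.077}, {"claw": 85, "delta_pos": [0, 0, 0], "turn": 0}]}}

```text
clock: 5.12
eef_pos: [415.4, 247.0, 286.2]
tcp_rot: [-3.141, 0.0, -0.273]
contact_force: [-0.3, 0.4, -0.2]
opening: 0.99
grasp_force: 0.0
```

```bash
python3 - <<'E'
from trays import *
c=Cam("top");print(trays(c));st=sense();print(st["eef_pos"],st["tcp_rot"])
s=Cam("side");s.crop(130,200,200,150,4,"pics/e1.png")
E
```

```text
[(np.int32(609), array([179.1, 164. ]), array([608.5, 334.9])), (np.int32(4967), array([137.3, 246.4]), array([415.5, 437.6])), (np.int32(673), array([220.3, 234. ]), array([439.2, 240.2]))]
[415.52835758 246.44460571 286.20067833] [-3.14153883e+00  7.86921909e-05 -2.69196961e-01]
```

View pics/e1.png

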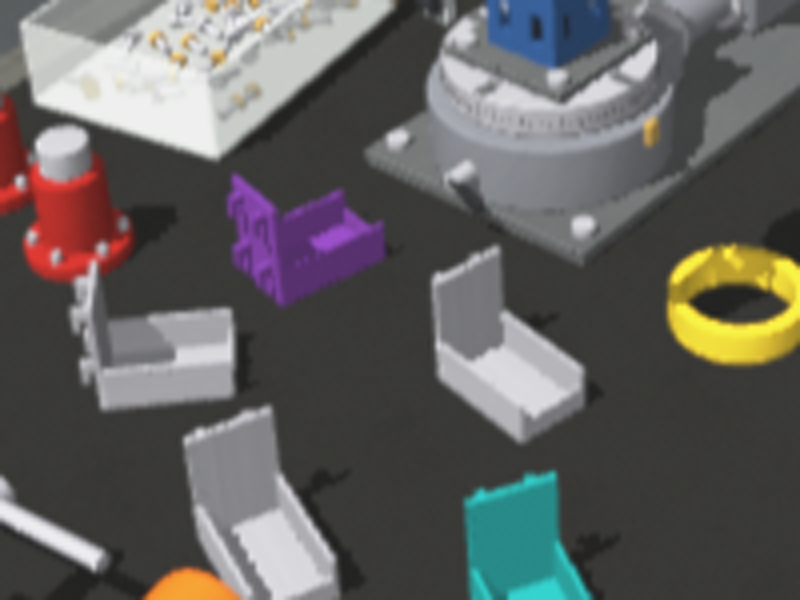

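The crop shows tray C upright and undisturbed at (510,350). I descend and grip it.

Request:
{"name": "step_arm", "arguments": {"motion": [{"claw": 85, "delta_pos": [0, 0, 40], "turn": 0}, {"claw": 85, "delta_pos": [0, 0, 40], "turn": 0}, {"claw": 85, "delta_pos": [0, 0, 40], "turn": 0}, {"claw": 85, "delta_pos": [0, 0, 40], "turn": 0}, {"claw": 85, "delta_pos": [0, 0, 40], "turn": 0}, {"claw": 85, "delta_pos": [0, 0, 40], "turn": 0}, {"claw": 85, "delta_pos": [0, 0, 32], "turn": 0}, {"claw": 85, "delta_pos": [0, 0, 0], "turn": 0}], "force": 40}}

```text
clock: 5.88
eef_pos: [412.4, 243.4, 9.3]
tcp_rot: [3.135, 0.006, -0.27]
contact_force: [-1.4, -0.9, 0.1]
opening: 0.994
grasp_force: 0.0
```

Request:
{"name": "step_arm", "arguments": {"motion": [{"claw": 30, "delta_pos": [0, 0, 0], "turn": 0}, {"claw": 30, "delta_pos": [0, 0, 0], "turn": 0}, {"claw": 30, "delta_pos": [0, 0, 0], "turn": 0}, {"claw": 30, "delta_pos": [0, 0, 0], "turn": 0}, {"claw": 30, "delta_pos": [0, 0, 0], "turn": 0}, {"claw": 30, "delta_pos": [0, 0, 0], "turn": 0}]}}

```text
clock: 6.38
eef_pos: [417.1, 246.7, 16.8]
tcp_rot: [-3.139, -0.003, -0.271]
contact_force: [-0.8, -3.1, 7.7]
opening: 0.574
grasp_force: 41.6
```

```bash
python3 - <<'E'
from trays import *
st=sense();print(st["eef_pos"],st["tcp_rot"],st["opening"]*85.4,st["grasp_force"],st["contact_force"])
s=Cam("side");s.crop(190,210,120,90,6,"pics/e2.png")
E
```

```text
[417.12633012 246.67215744  16.79763293] [-3.13879354e+00 -2.92022930e-03 -2.70984474e-01] 49.03194363725473 41.63638472557068 [-0.7512237  -3.08215077  7.65626492]
```

View pics/e2.png

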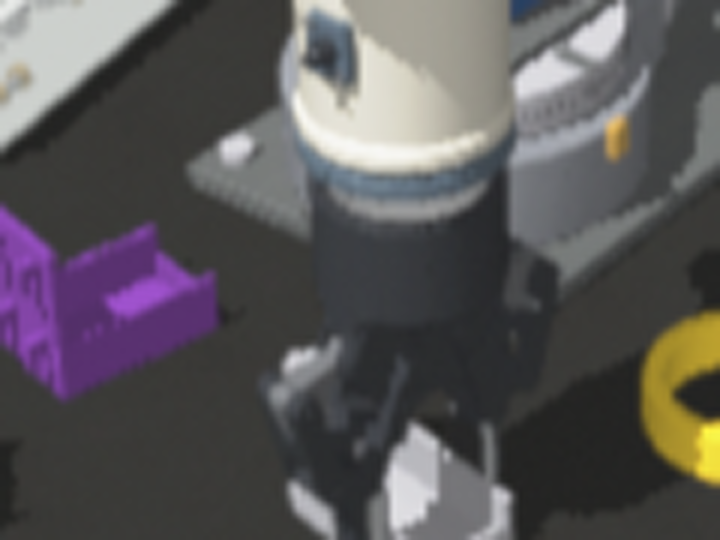

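Request:
{"name": "step_arm", "arguments": {"motion": [{"claw": 30, "delta_pos": [0, 0, -20], "turn": 0}, {"claw": 30, "delta_pos": [0, 0, -32], "turn": 0}, {"claw": 30, "delta_pos": [0, 0, -32], "turn": 0}, {"claw": 30, "delta_pos": [0, 0, -32], "turn": 0}, {"claw": 30, "delta_pos": [0, 0, -31], "turn": 0}, {"claw": 30, "delta_pos": [0, 0, 0], "turn": -0.077}, {"claw": 30, "delta_pos": [0, 0, 0], "turn": -0.077}, {"claw": 30, "delta_pos": [3.3, 17.6, 0], "turn": 0}]}}

```text
clock: 7.1
eef_pos: [418.1, 230.3, 164.3]
tcp_rot: [-3.137, -0.005, -0.111]
contact_force: [-0.4, -0.1, -2.1]
opening: 0.573
grasp_force: 43.3
```

Request:
{"name": "step_arm", "arguments": {"motion": [{"claw": 30, "delta_pos": [6.3, 35.6, 0], "turn": 0}, {"claw": 30, "delta_pos": [6.3, 35.6, 0], "turn": 0}, {"claw": 30, "delta_pos": [6.3, 35.6, 0], "turn": 0}, {"claw": 30, "delta_pos": [6.3, 35.6, 0], "turn": 0}, {"claw": 30, "delta_pos": [6.3, 35.6, 0], "turn": 0}, {"claw": 30, "delta_pos": [3, 18, 0], "turn": 0}, {"claw": 30, "delta_pos": [0, 0, 0], "turn": 0}, {"claw": 30, "delta_pos": [0, 0, 0], "turn": 0}]}}

```text
clock: 7.77
eef_pos: [428.6, 28.7, 162.7]
tcp_rot: [-3.141, -0.003, -0.12]
contact_force: [0.7, -0.3, -2.3]
opening: 0.576
grasp_force: 43.3
```

```bash
python3 - <<'E'
from trays import *
st=sense();print(st["eef_pos"],st["tcp_rot"],st["contact_force"],st["opening"]*85.4)
s=Cam("side");c=Cam("top");k=4
a=cv2.resize(s.img[140:270,200:300],None,fx=4,fy=4,interpolation=2);b=cv2.resize(c.img[140:270,270:370],None,fx=4,fy=4,interpolation=2)
cv2.imwrite("pics/f1.png",np.hstack([a,b]))
u=np.array([.9932,-.1165,0]);w=np.array([-.1165,-.9932,0]);f=np.array([512.2,19.5,194])
print("face pt",s.px(f),c.px(f)); t=st["eef_pos"]+50*u;t[2]=st["eef_pos"][2]-16.8+62;print("seat",t,s.px(t),c.px(t))
E
```

```text
[428.61718604  28.70266186 162.7470207 ] [-3.14091814e+00 -2.61925978e-03 -1.19664022e-01] [ 0.70559221 -0.25522845 -2.30188136] 49.170804060643846
face pt [[274.04089907 182.44658961]] [[315.63316839 194.47481349]]
seat [478.27718604  22.87766186 207.9470207 ] [[284.36319501 181.37371335]] [[314.72152184 211.21257578]]
```

View pics/f1.png

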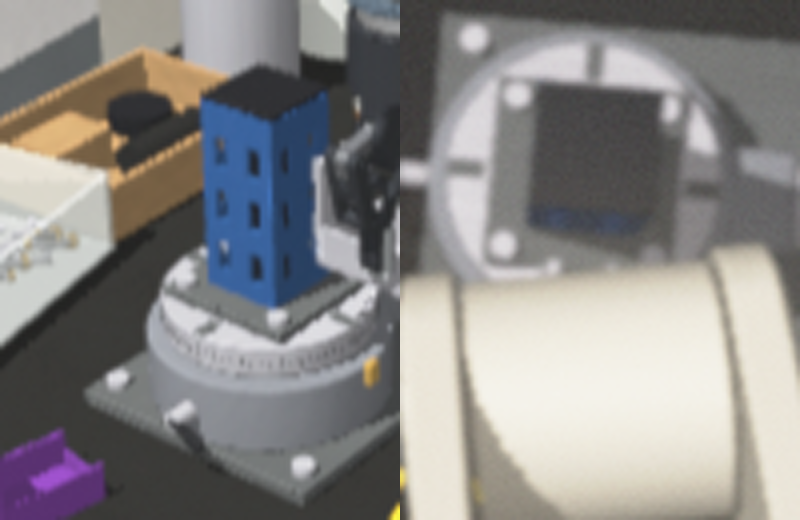

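```bash
python3 - <<'E'
from trays import *
s=Cam("side");np.set_printoptions(precision=1,suppress=True)
u=np.array([.9932,-.1165,0]);w=np.array([.1165,.9932,0]);ax=np.array([542,16,0])
P=lambda x,y,z:ax+x*u+y*w+np.array([0,0,z])
X=245;Y=150
q=lambda p:(s.px(p)-[X,Y])*10
print("corner top",q(P(-30,30,244)),"slot L bottom",q(P(-30,14,194)),"top",q(P(-30,14,216)),"slot R bottom",q(P(-30,-14,194)),"cap corners",q([P(-30,-30,244),P(30,30,244)]),"L row2 bot",q(P(-30,14,154)))
print("row1 side4 bottom",q([P(-14,30,194),P(14,30,194)]))
s.crop(X,Y,60,58,10,"pics/f2.png")
E
```

```text
corner top [[214.6 196.2]] slot L bottom [[257.2 344.5]] top [[255.8 270.3]] slot R bottom [[323.1 304.7]] cap corners [[358.7 114.4]
 [ 37.6 134.1]] L row2 bot [[259.8 476.2]]
row1 side4 bottom [[171.6 350.1]
 [ 90.5 319.7]]
```

View pics/f2.png

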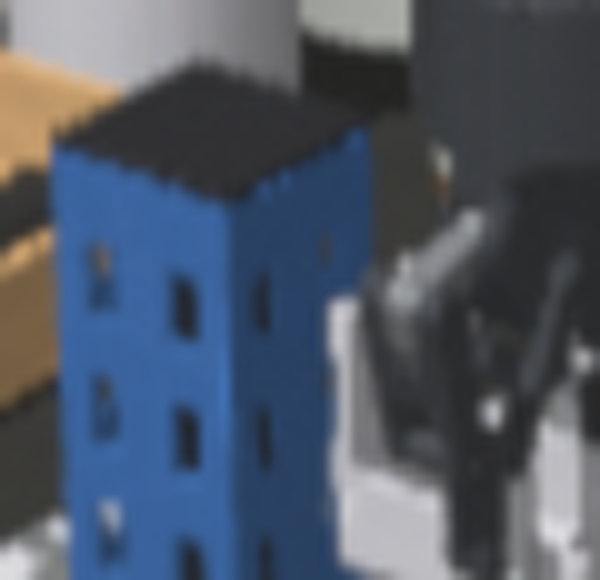

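The crop shows the post's top-row slot at (262,305) and the tray plate's left edge at x≈333, both within about 1 px of prediction. I lower 2 mm and advance.

Request:
{"name": "step_arm", "arguments": {"motion": [{"claw": 30, "delta_pos": [10, -0.5, 2], "turn": 0}, {"claw": 30, "delta_pos": [10, 0, 0], "turn": 0}, {"claw": 30, "delta_pos": [4, 0, 0], "turn": 0}, {"claw": 30, "delta_pos": [3, 0, 0], "turn": 0}, {"claw": 30, "delta_pos": [0, 0, 0], "turn": 0}, {"claw": 30, "delta_pos": [0, 0, 0], "turn": 0}]}}

```text
clock: 8.42
eef_pos: [455.0, 26.9, 159.0]
tcp_rot: [3.141, 0.001, -0.117]
contact_force: [0.3, -0.6, -2.0]
opening: 0.577
grasp_force: 43.3
```

Request:
{"name": "step_arm", "arguments": {"motion": [{"claw": 30, "delta_pos": [3, 0, 0], "turn": 0}, {"claw": 30, "delta_pos": [2, 0, 0], "turn": 0}, {"claw": 30, "delta_pos": [0, 0, 0], "turn": 0}]}}

```text
clock: 8.67
eef_pos: [460.5, 26.2, 159.4]
tcp_rot: [-3.142, -0.0, -0.117]
contact_force: [-0.1, 0.6, -1.7]
opening: 0.574
grasp_force: 43.3
```

Request:
{"name": "step_arm", "arguments": {"motion": [{"claw": 30, "delta_pos": [2, 0, 0], "turn": 0}, {"claw": 30, "delta_pos": [1, 0, 0], "turn": 0}, {"claw": 30, "delta_pos": [0, 0, 0], "turn": 0}]}}

```text
clock: 8.92
eef_pos: [461.3, 25.9, 158.9]
tcp_rot: [3.141, 0.004, -0.117]
contact_force: [-6.1, 1.6, 0.6]
opening: 0.574
grasp_force: 43.4
```

```bash
python3 - <<'E'
from trays import *
for i in range(3):
    s=Cam("side")
    st=sense();d=st["eef_pos"]-[542,16,0];print(d@[.9932,-.1165,0],d@[.1165,.9932,0],d[2],st["contact_force"],st["tcp_rot"],st["opening"]*85.4)
s.crop(245,150,70,58,10,"pics/f3.png")
E
```

```text
-81.32980440147747 0.48234094543010464 158.87596025076007 [-6.63973342  0.79041691  0.87285209] [ 3.14130122  0.00376116 -0.1171437 ] 49.01849860031405
-81.33579206712031 0.473228689642049 158.85905827082817 [-6.9686637   1.5346066   0.10930702] [ 3.14125812  0.00369457 -0.11706418] 48.96823162609206
-81.33861488386704 0.4691508073422277 158.8685079434424 [-6.82849133  1.501487    0.81372421] [ 3.14127223  0.00363573 -0.117091  ] 49.53652251554807
```

View pics/f3.png

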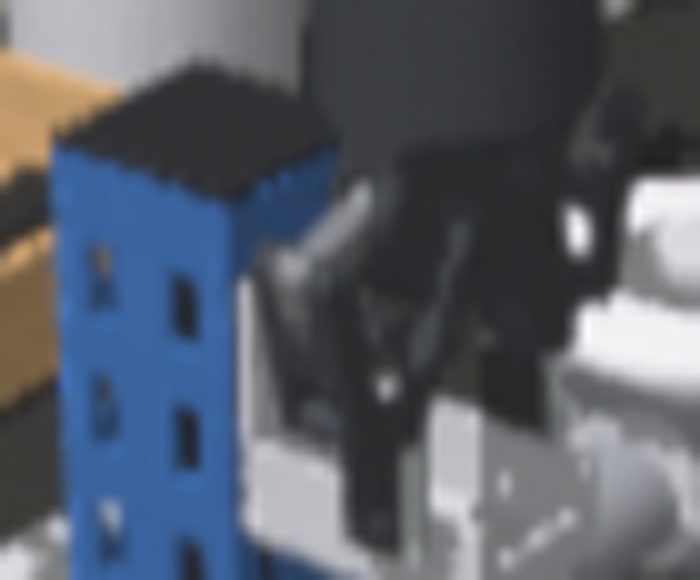

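The plate's left edge is now at x≈240, flush by the corner at 230, so the hooks are in. I press down.

Request:
{"name": "step_arm", "arguments": {"motion": [{"claw": 30, "delta_pos": [-1, 0, 0], "turn": 0}, {"claw": 30, "delta_pos": [0, 0, 3], "turn": 0}, {"claw": 30, "delta_pos": [0, 0, 3], "turn": 0}, {"claw": 30, "delta_pos": [0, 0, 2], "turn": 0}, {"claw": 30, "delta_pos": [0, 0, 0], "turn": 0}, {"claw": 30, "delta_pos": [0, 0, 0], "turn": 0}]}}

```text
clock: 9.57
eef_pos: [461.2, 26.0, 150.8]
tcp_rot: [3.141, 0.002, -0.117]
contact_force: [-5.5, 0.1, -4.8]
opening: 0.576
grasp_force: 42.9
```

Request:
{"name": "step_arm", "arguments": {"motion": [{"claw": 30, "delta_pos": [0, 0, 2], "turn": 0}, {"claw": 30, "delta_pos": [0, 0, 1], "turn": 0}, {"claw": 30, "delta_pos": [0, 0, 0], "turn": 0}]}}

```text
clock: 9.82
eef_pos: [461.2, 26.0, 148.3]
tcp_rot: [3.141, 0.002, -0.117]
contact_force: [-8.9, -0.0, 5.1]
opening: 0.576
grasp_force: 43.9
```

Request:
{"name": "step_arm", "arguments": {"motion": [{"claw": 30, "delta_pos": [0, 0, 1], "turn": 0}, {"claw": 30, "delta_pos": [0, 0, 1], "turn": 0}, {"claw": 30, "delta_pos": [0, 0, 0], "turn": 0}]}}

```text
clock: 10.07
eef_pos: [461.4, 25.4, 147.0]
tcp_rot: [3.14, 0.001, -0.117]
contact_force: [-11.4, -4.2, 12.7]
opening: 0.572
grasp_force: 43.9
```

Request:
{"name": "step_arm", "arguments": {"motion": [{"claw": 30, "delta_pos": [0, 0, 1.5], "turn": 0}, {"claw": 30, "delta_pos": [0, 0, 1.5], "turn": 0}, {"claw": 30, "delta_pos": [0, 0, 0], "turn": 0}]}}

```text
clock: 10.32
eef_pos: [461.8, 25.3, 146.0]
tcp_rot: [3.14, 0.0, -0.117]
contact_force: [-19.9, -5.1, 40.5]
opening: 0.575
grasp_force: 48.1
```

```bash
python3 - <<'E'
from trays import *
s=Cam("side");st=sense();print(st["eef_pos"],st["contact_force"])
s.crop(245,150,70,58,10,"pics/f4.png")
E
```

```text
[461.86276571  25.25687349 146.0578851 ] [-19.6387476   -3.88037332  40.88401418]
```

View pics/f4.png

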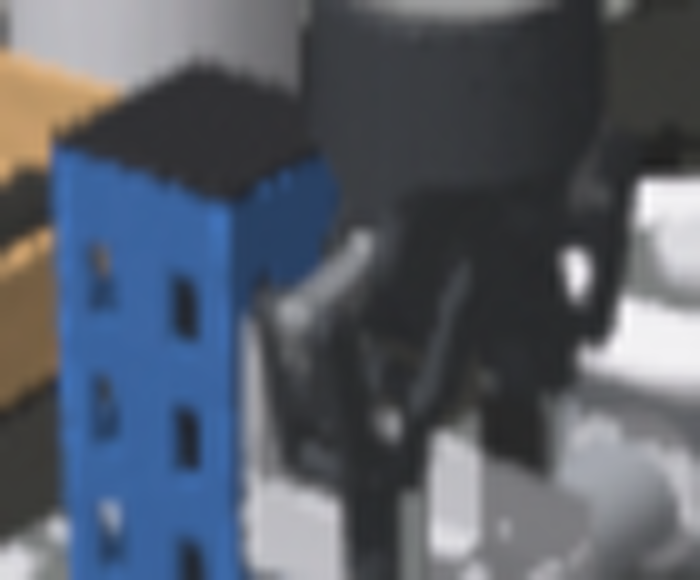

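Request:
{"name": "step_arm", "arguments": {"motion": [{"claw": 30, "delta_pos": [0, 0, -3], "turn": 0}, {"claw": 72, "delta_pos": [0, 0, 0], "turn": 0}, {"claw": 72, "delta_pos": [0, 0, 0], "turn": 0}, {"claw": 72, "delta_pos": [0, 0, 0], "turn": 0}, {"claw": 72, "delta_pos": [0, 0, -30], "turn": 0}, {"claw": 72, "delta_pos": [0, 0, -40], "turn": 0}, {"claw": 50, "delta_pos": [0, 0, -40], "turn": 0}, {"claw": 50, "delta_pos": [0, 0, -30], "turn": 0}]}}

```text
clock: 11.03
eef_pos: [463.1, 26.1, 289.3]
tcp_rot: [-3.141, -0.003, -0.117]
contact_force: [1.8, -0.2, -0.0]
opening: 0.592
grasp_force: 0.0
```

Request:
{"name": "step_arm", "arguments": {"motion": [{"claw": 50, "delta_pos": [0, 20, 0], "turn": 0}, {"claw": 50, "delta_pos": [0, 40, 0], "turn": 0}, {"claw": 50, "delta_pos": [0, 40, 0], "turn": 0}, {"claw": 50, "delta_pos": [0, 40, 0], "turn": 0}, {"claw": 50, "delta_pos": [0, 40, 0], "turn": 0}, {"claw": 50, "delta_pos": [0, 40, 0], "turn": 0}, {"claw": 50, "delta_pos": [0, 0, 0], "turn": 0}, {"claw": 50, "delta_pos": [0, 0, 0], "turn": 0}]}}

```text
clock: 11.7
eef_pos: [436.3, -194.5, 286.1]
tcp_rot: [3.141, -0.0, -0.121]
contact_force: [0.2, 0.6, -0.0]
opening: 0.586
grasp_force: 0.0
```

```bash
python3 - <<'E'
from trays import *
s=Cam("side");c=Cam("top");st=sense();p=st["eef_pos"];print(p,st["tcp_rot"])
d=np.array([467.4,-216.6])-p[:2];print(d@[.9932,-.1165],d@[-.1165,-.9932]);print(trays(c))
a=cv2.resize(s.img[140:270,200:300],None,fx=4,fy=4,interpolation=2);b=cv2.resize(c.img[140:270,270:370],None,fx=4,fy=4,interpolation=2)
cv2.imwrite("pics/g1.png",np.hstack([a,b]))
E
```

```text
[ 436.49174456 -192.1920186   286.06827604] [-3.14104215e+00  2.50215722e-05 -1.17943243e-01]
33.54160913823805 20.641195369795078
[(np.int32(691), array([178.4, 162.9]), array([611.3, 336.6])), (np.int32(786), array([138.6, 225. ]), array([466. , 433.8]))]
```

View pics/g1.png

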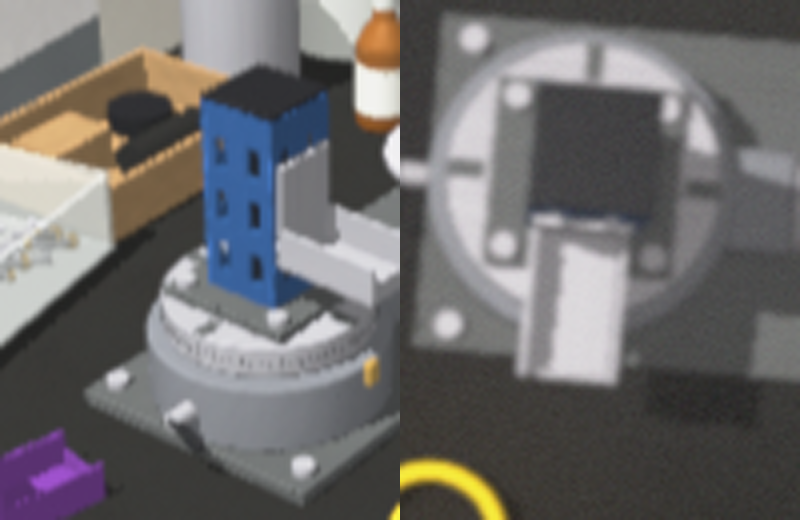

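The last picture shows the first tray hanging level and flush on the front side. The picture budget is now used, so I continue with numbers only. Back to the handle.

Request:
{"name": "step_arm", "arguments": {"motion": [{"claw": 50, "delta_pos": [33.5, 20.6, 0], "turn": 0}, {"claw": 50, "delta_pos": [0, 0, 0], "turn": 0}, {"claw": 50, "delta_pos": [0, 0, 0], "turn": 0}, {"claw": 50, "delta_pos": [0, 0, 0], "turn": 0}]}}

```text
clock: 12.13
eef_pos: [467.4, -215.5, 285.9]
tcp_rot: [-3.141, 0.001, -0.115]
contact_force: [0.6, -0.1, 0.0]
opening: 0.583
grasp_force: 0.0
```

```bash
python3 - <<'E'
from trays import *
st=sense();p=st["eef_pos"];print(p,st["tcp_rot"])
d=np.array([467.4,-216.6])-p[:2];print(d@[.9932,-.1165],d@[-.1165,-.9932])
E
```

```text
[ 467.36118344 -215.47880759  285.93792658] [-3.14104289e+00  8.38134084e-04 -1.15430794e-01]
0.16917152320766718 1.1090461756906949
```

Request:
{"name": "step_arm", "arguments": {"motion": [{"claw": 50, "delta_pos": [0, 0.9, 41], "turn": 0}, {"claw": 50, "delta_pos": [0, 0, 41], "turn": 0}, {"claw": 50, "delta_pos": [0, 0, 41], "turn": 0}, {"claw": 50, "delta_pos": [0, 0, 40], "turn": 0}, {"claw": 50, "delta_pos": [0, 0, 0], "turn": 0}, {"claw": 50, "delta_pos": [0, 0, 0], "turn": 0}, {"claw": 0, "delta_pos": [0, 0, 0], "turn": 0}, {"claw": 0, "delta_pos": [0, 0, 0], "turn": 0}], "force": 50}}

```text
clock: 12.8
eef_pos: [468.8, -218.3, 126.1]
tcp_rot: [3.14, -0.004, -0.117]
contact_force: [-1.0, 0.4, 0.7]
opening: 0.315
grasp_force: 0.0
```

Request:
{"name": "step_arm", "arguments": {"motion": [{"claw": 0, "delta_pos": [0, 0, 0], "turn": 0}, {"claw": 0, "delta_pos": [0, 0, 0], "turn": 0}, {"claw": 0, "delta_pos": [0, 0, 0], "turn": 0}, {"claw": 0, "delta_pos": [0, 0, 0], "turn": 0}]}}

```text
clock: 13.13
eef_pos: [468.8, -218.2, 126.2]
tcp_rot: [3.141, -0.005, -0.118]
contact_force: [-0.2, 3.3, 7.3]
opening: 0.233
grasp_force: 48.5
```

```bash
cat > w.py <<'E'
from trays import *
st=sense();p=st["eef_pos"];d=p[:2]-[515.1,-222.2]
print(p,st["tcp_rot"],st["contact_force"],"tool rel wheel",d@[.9932,-.1165],d@[-.1165,-.9932],st["opening"],st["clock"])
E
python3 w.py
```

```text
[ 468.82245778 -218.21414853  126.22040554] [ 3.14066218 -0.004647   -0.11750458] [-0.2094628   3.33498575  7.25827339] tool rel wheel -46.42720663173239 1.4325859839988615 0.23310711493083283 13.1333
```

Request:
{"name": "step_arm", "arguments": {"motion": [{"claw": 0, "delta_pos": [2.2, -19, 0], "turn": 0}, {"claw": 0, "delta_pos": [10.4, -15.6, 0], "turn": 0}, {"claw": 0, "delta_pos": [15.6, -10.4, 0], "turn": 0}, {"claw": 0, "delta_pos": [18.4, -3.6, 0], "turn": 0}, {"claw": 0, "delta_pos": [18.4, 3.6, 0], "turn": 0}, {"claw": 0, "delta_pos": [15.6, 10.4, 0], "turn": 0}, {"claw": 0, "delta_pos": [10.4, 15.6, 0], "turn": 0}, {"claw": 0, "delta_pos": [3.6, 18.4, 0], "turn": 0}]}}

```text
clock: 13.8
eef_pos: [564.4, -227.9, 126.3]
tcp_rot: [-3.141, -0.005, -0.117]
contact_force: [-2.0, 6.4, 6.0]
opening: 0.228
grasp_force: 51.4
```

Request:
{"name": "step_arm", "arguments": {"motion": [{"claw": 0, "delta_pos": [-3.6, 18.4, 0], "turn": 0}, {"claw": 0, "delta_pos": [-10.4, 15.6, 0], "turn": 0}, {"claw": 0, "delta_pos": [-15.6, 10.4, 0], "turn": 0}, {"claw": 0, "delta_pos": [-18.4, 3.6, 0], "turn": 0}, {"claw": 0, "delta_pos": [-18.4, -3.6, 0], "turn": 0}, {"claw": 0, "delta_pos": [-15.6, -10.4, 0], "turn": 0}, {"claw": 0, "delta_pos": [-10.4, -15.6, 0], "turn": 0}, {"claw": 0, "delta_pos": [-3.6, -18.4, 0], "turn": 0}]}}

```text
clock: 14.47
eef_pos: [468.3, -218.8, 126.4]
tcp_rot: [3.138, -0.009, -0.119]
contact_force: [15.2, -7.6, -8.7]
opening: 0.233
grasp_force: 50.7
```

```bash
python3 w.py
```

```text
[ 468.32457403 -218.82599269  126.39304472] [ 3.13809669 -0.00924923 -0.11851175] [15.19893475 -7.61102816 -8.66173185] tool rel wheel -46.850424928886014 2.098273070244488 0.23250857558143595 14.4667
```

Request:
{"name": "step_arm", "arguments": {"motion": [{"claw": 0, "delta_pos": [3.6, -18.4, 0], "turn": 0}, {"claw": 0, "delta_pos": [10.4, -15.6, 0], "turn": 0}, {"claw": 0, "delta_pos": [15.6, -10.4, 0], "turn": 0}, {"claw": 0, "delta_pos": [18.4, -3.6, 0], "turn": 0}, {"claw": 0, "delta_pos": [18.4, 3.6, 0], "turn": 0}, {"claw": 0, "delta_pos": [15.6, 10.4, 0], "turn": 0}, {"claw": 0, "delta_pos": [10.4, 15.6, 0], "turn": 0}, {"claw": 0, "delta_pos": [3.6, 18.4, 0], "turn": 0}]}}

```text
clock: 15.13
eef_pos: [564.3, -227.9, 126.3]
tcp_rot: [-3.141, -0.005, -0.117]
contact_force: [-1.9, 6.4, 6.3]
opening: 0.227
grasp_force: 52.2
```

Request:
{"name": "step_arm", "arguments": {"motion": [{"claw": 0, "delta_pos": [-3.6, 18.4, 0], "turn": 0}, {"claw": 0, "delta_pos": [-10.4, 15.6, 0], "turn": 0}, {"claw": 0, "delta_pos": [-15.6, 10.4, 0], "turn": 0}, {"claw": 0, "delta_pos": [-18.4, 3.6, 0], "turn": 0}, {"claw": 0, "delta_pos": [-18.4, -3.6, 0], "turn": 0}, {"claw": 0, "delta_pos": [-15.6, -10.4, 0], "turn": 0}, {"claw": 0, "delta_pos": [-10.4, -15.6, 0], "turn": 0}, {"claw": 0, "delta_pos": [-3.6, -18.4, 0], "turn": 0}]}}

```text
clock: 15.8
eef_pos: [468.3, -218.9, 126.4]
tcp_rot: [3.138, -0.009, -0.119]
contact_force: [15.5, -8.1, -7.9]
opening: 0.227
grasp_force: 51.4
```

Request:
{"name": "step_arm", "arguments": {"motion": [{"claw": 0, "delta_pos": [3.6, -18.4, 0], "turn": 0}, {"claw": 0, "delta_pos": [10.4, -15.6, 0], "turn": 0}, {"claw": 0, "delta_pos": [15.6, -10.4, 0], "turn": 0}, {"claw": 0, "delta_pos": [18.4, -3.6, 0], "turn": 0}, {"claw": 0, "delta_pos": [18.4, 3.6, 0], "turn": 0}, {"claw": 0, "delta_pos": [15.6, 10.4, 0], "turn": 0}, {"claw": 0, "delta_pos": [10.4, 15.6, 0], "turn": 0}, {"claw": 0, "delta_pos": [3.6, 18.4, 0], "turn": 0}]}}

```text
clock: 16.47
eef_pos: [564.4, -227.9, 126.3]
tcp_rot: [-3.141, -0.005, -0.117]
contact_force: [-2.4, 6.1, 5.9]
opening: 0.23
grasp_force: 52.7
```

Request:
{"name": "step_arm", "arguments": {"motion": [{"claw": 0, "delta_pos": [-3.6, 18.4, 0], "turn": 0}, {"claw": 0, "delta_pos": [-10.4, 15.6, 0], "turn": 0}, {"claw": 0, "delta_pos": [-15.6, 10.4, 0], "turn": 0}, {"claw": 0, "delta_pos": [-18.4, 3.6, 0], "turn": 0}, {"claw": 0, "delta_pos": [-18.4, -3.6, 0], "turn": 0}, {"claw": 0, "delta_pos": [-15.6, -10.4, 0], "turn": 0}, {"claw": 0, "delta_pos": [-10.4, -15.6, 0], "turn": 0}, {"claw": 0, "delta_pos": [-3.6, -18.4, 0], "turn": 0}]}}

```text
clock: 17.13
eef_pos: [468.3, -218.8, 126.4]
tcp_rot: [3.138, -0.009, -0.119]
contact_force: [15.4, -7.4, -8.5]
opening: 0.228
grasp_force: 52.0
```

Request:
{"name": "step_arm", "arguments": {"motion": [{"claw": 0, "delta_pos": [0, 0, 0], "turn": 0}, {"claw": 0, "delta_pos": [0, 0, 0], "turn": 0}, {"claw": 0, "delta_pos": [0, 0, 0], "turn": 0}, {"claw": 0, "delta_pos": [0, 0, 0], "turn": 0}]}}

```text
clock: 17.47
eef_pos: [468.8, -217.3, 126.3]
tcp_rot: [3.141, -0.007, -0.118]
contact_force: [6.4, 3.9, 2.5]
opening: 0.227
grasp_force: 52.5
```

```bash
python3 w.py
```

```text
[ 468.79792164 -217.33493429  126.2748186 ] [ 3.14073775 -0.00714368 -0.11758271] [6.40930128 3.91923282 2.46616367] tool rel wheel -46.554004386244664 0.5622088667616572 0.22699588379492328 17.4667
```

Request:
{"name": "step_arm", "arguments": {"motion": [{"claw": 0, "delta_pos": [0, -0.6, 0], "turn": 0}, {"claw": 0, "delta_pos": [0, 0, 0], "turn": 0}, {"claw": 50, "delta_pos": [0, 0, 0], "turn": 0}, {"claw": 50, "delta_pos": [0, 0, 0], "turn": 0}, {"claw": 50, "delta_pos": [0, 0, -40], "turn": 0}, {"claw": 50, "delta_pos": [0, 0, -40], "turn": 0}, {"claw": 50, "delta_pos": [0, 0, -40], "turn": 0}, {"claw": 50, "delta_pos": [0, 0, -40], "turn": 0}]}}

```text
clock: 18.13
eef_pos: [464.7, -216.2, 285.1]
tcp_rot: [-3.141, 0.001, -0.117]
contact_force: [1.0, -0.8, 0.1]
opening: 0.587
grasp_force: 0.0
```

Request:
{"name": "step_arm", "arguments": {"motion": [{"claw": 75, "delta_pos": [-20, -20, 0], "turn": 0}, {"claw": 75, "delta_pos": [-20, -20, 0], "turn": 0}, {"claw": 75, "delta_pos": [0, 0, 0], "turn": 0}, {"claw": 75, "delta_pos": [0, 0, 0], "turn": 0}]}}

```text
clock: 18.47
eef_pos: [429.7, -171.4, 283.6]
tcp_rot: [3.141, 0.0, -0.116]
contact_force: [0.8, -1.4, -0.1]
opening: 0.876
grasp_force: 0.0
```

```bash
cat > m.py <<'E'
from trays import *
c=Cam("top");s=Cam("side");np.set_printoptions(precision=2,suppress=True)
st=sense();print(st["eef_pos"],st["tcp_rot"],st["clock"]);print(trays(c))
g=c.img.astype(int);hm=g[150:240,390:470].max(2)<45
# handle dark blob over disc: use disc fit
m=((g.min(2)>150)).astype(np.uint8)
# turntable slots: dark on white ring, radius 55..72 at z=90
ax=np.array([542,16.])
th=np.radians(np.arange(0,360,.25));v=[]
for t in th:
    q=np.array([[ax[0]+r*np.cos(t),ax[1]+r*np.sin(t),90] for r in np.arange(58,70,2)]);p=c.px(q).astype(np.float32)
    v.append(cv2.remap(c.img,p[None,:,0],p[None,:,1],cv2.INTER_LINEAR).mean())
v=np.array(v)
for a0 in(173.3,263.3,353.3,83.3):
    k=(abs((np.degrees(th)-a0+180)%360-180)<12);x=((np.degrees(th[k])-a0+180)%360-180);y=np.clip(np.median(v[k])-v[k]-15,0,None);print("slot",a0,(x*y).sum()/(y.sum()+1e-6),y.max())
# blue/steel layout near post (top)
cv2.imwrite("pics/last_top.png",c.img);cv2.imwrite("pics/last_side.png",s.img)
E
python3 m.py
```

```text
[ 430.89 -172.35  283.4 ] [ 3.14 -0.   -0.12] 18.5667
[(np.int32(690), array([178.4, 162.8]), array([611.4, 336.5])), (np.int32(789), array([138.6, 225. ]), array([466. , 433.9]))]
slot 173.3 0.8168775030696173 54.5
slot 263.3 0.7754789715930052 18.361111111111114
slot 353.3 -1.3926444097003525 47.5
slot 83.3 0.0 0.0
```

Request:
{"name": "step_arm", "arguments": {"motion": [{"claw": 75, "delta_pos": [-3.1, -37.9, 0], "turn": 0}, {"claw": 75, "delta_pos": [-3.1, -37.9, 0], "turn": 0}, {"claw": 75, "delta_pos": [-3.1, -37.9, 0], "turn": 0}, {"claw": 75, "delta_pos": [-3.1, -37.9, 0], "turn": 0}, {"claw": 75, "delta_pos": [-3.1, -37.9, 0], "turn": 0}, {"claw": 75, "delta_pos": [-3.1, -37.9, 0], "turn": 0}, {"claw": 75, "delta_pos": [-3.1, -37.9, 0], "turn": 0}, {"claw": 75, "delta_pos": [-3.1, -37.9, 0], "turn": 0}]}}

```text
clock: 19.23
eef_pos: [442.1, 133.6, 283.1]
tcp_rot: [3.141, 0.0, -0.118]
contact_force: [0.5, -1.0, 0.3]
opening: 0.878
grasp_force: 0.0
```

Request:
{"name": "step_arm", "arguments": {"motion": [{"claw": 75, "delta_pos": [-3.1, -37.9, 0], "turn": 0}, {"claw": 75, "delta_pos": [-3.1, -37.9, 0], "turn": 0}, {"claw": 75, "delta_pos": [-3.1, -37.9, 0], "turn": 0}, {"claw": 75, "delta_pos": [-3.1, -37.9, 0], "turn": 0}, {"claw": 75, "delta_pos": [-3.1, -37.9, 0], "turn": 0}, {"claw": 75, "delta_pos": [-3.1, -37.9, 0], "turn": 0}, {"claw": 75, "delta_pos": [-3.1, -37.9, 0], "turn": 0}, {"claw": 75, "delta_pos": [-3.1, -37.9, 0], "turn": 0}]}}

```text
clock: 19.9
eef_pos: [453.0, 438.0, 282.4]
tcp_rot: [3.141, 0.0, -0.117]
contact_force: [0.1, 0.3, 0.4]
opening: 0.878
grasp_force: 0.0
```

Request:
{"name": "step_arm", "arguments": {"motion": [{"claw": 75, "delta_pos": [0, 0, 0], "turn": 0.1177}, {"claw": 75, "delta_pos": [0, 0, 0], "turn": 0.1177}, {"claw": 75, "delta_pos": [0, 0, 0], "turn": 0.1177}, {"claw": 75, "delta_pos": [0, 0, 0], "turn": 0}, {"claw": 75, "delta_pos": [0, 0, 0], "turn": 0}]}}

```text
clock: 20.32
eef_pos: [453.0, 436.0, 282.5]
tcp_rot: [3.141, 0.0, -0.467]
contact_force: [-0.2, 0.2, 0.6]
opening: 0.877
grasp_force: 0.0
```

```bash
cat > b.py <<'E'
from trays import *
import sys
T=np.array([float(sys.argv[1]),float(sys.argv[2])]);c=Cam("top");s=Cam("side");st=sense();p=st["eef_pos"];y=st["tcp_rot"][2];d=T-p[:2]
print(p,y,"tool delta",d@[np.cos(y),np.sin(y)],d@[np.sin(y),-np.cos(y)])
def ste(cam,x0,y0,x1,y1):
    g=cam.img[y0:y1,x0:x1].astype(int);m=(g.min(2)>110)&(g.max(2)-g.min(2)<30);q=np.argwhere(m);print(len(q),q.mean(0)[::-1]+[x0,y0])
ste(s,170,295,215,360);ste(c,110,195,160,250)
E
python3 b.py 452.3 435.2; python3 - <<'E'
import cv2,numpy as np
g=cv2.imread("pics/last_side.png")[295:360,170:215].astype(int);m=(g.min(2)>110)&(g.max(2)-g.min(2)<30);q=np.argwhere(m);print("before",len(q),q.mean(0)[::-1]+[170,295])
E
```

```text
[452.88188771 435.82654144 282.93039493] -0.4671854963987616 tool delta -0.23735356845772243 0.8214686681823946
1369 [192.60701242 327.12710007]
799 [138.75594493 224.82352941]
before 1383 [192.62183659 327.21836587]
```

Request:
{"name": "step_arm", "arguments": {"motion": [{"claw": 75, "delta_pos": [0, 0, 40], "turn": 0}, {"claw": 75, "delta_pos": [0, 0, 40], "turn": 0}, {"claw": 75, "delta_pos": [0, 0, 40], "turn": 0}, {"claw": 75, "delta_pos": [0, 0, 40], "turn": 0}, {"claw": 75, "delta_pos": [0, 0, 40], "turn": 0}, {"claw": 75, "delta_pos": [0, 0, 40], "turn": 0}, {"claw": 75, "delta_pos": [0, 0, 28], "turn": 0}, {"claw": 75, "delta_pos": [0, 0, 0], "turn": 0}], "force": 40}}

```text
clock: 21.08
eef_pos: [449.6, 432.8, 9.4]
tcp_rot: [3.133, 0.003, -0.468]
contact_force: [-1.5, -0.9, -0.1]
opening: 0.876
grasp_force: 0.0
```

Request:
{"name": "step_arm", "arguments": {"motion": [{"claw": 75, "delta_pos": [0, 0, 0], "turn": 0}, {"claw": 30, "delta_pos": [0, 0, 0], "turn": 0}, {"claw": 30, "delta_pos": [0, 0, 0], "turn": 0}, {"claw": 30, "delta_pos": [0, 0, 0], "turn": 0}, {"claw": 30, "delta_pos": [0, 0, 0], "turn": 0}, {"claw": 30, "delta_pos": [0, 0, 0], "turn": 0}, {"claw": 30, "delta_pos": [0, 0, 0], "turn": 0}]}}

```text
clock: 21.67
eef_pos: [453.8, 437.3, 18.2]
tcp_rot: [-3.138, -0.001, -0.47]
contact_force: [-0.8, -1.2, 6.7]
opening: 0.573
grasp_force: 41.9
```

```bash
python3 b.py 452.3 435.2
```

```text
[453.8378438  437.26841808  18.1744056 ] -0.47002505404667017 tool delta -0.43427092562303704 2.540615213861802
556 [196.8794964 335.7823741]
445 [141.24719101 217.39325843]
```

Request:
{"name": "step_arm", "arguments": {"motion": [{"claw": 30, "delta_pos": [0, 0, -20], "turn": 0}, {"claw": 30, "delta_pos": [0, 0, -32], "turn": 0}, {"claw": 30, "delta_pos": [0, 0, -32], "turn": 0}, {"claw": 30, "delta_pos": [0, 0, -32], "turn": 0}, {"claw": 30, "delta_pos": [0, 0, -29], "turn": 0}, {"claw": 30, "delta_pos": [0, 0, 0], "turn": -0.1177}, {"claw": 30, "delta_pos": [0, 0, 0], "turn": -0.1177}, {"claw": 30, "delta_pos": [0, 0, 0], "turn": -0.1177}]}}

```text
clock: 22.43
eef_pos: [453.0, 436.6, 163.1]
tcp_rot: [-3.139, -0.002, -0.111]
contact_force: [0.6, 0.3, -2.6]
opening: 0.573
grasp_force: 42.5
```

Request:
{"name": "step_arm", "arguments": {"motion": [{"claw": 30, "delta_pos": [1, 17, 0], "turn": 0}, {"claw": 30, "delta_pos": [2.1, 36, 0], "turn": 0}, {"claw": 30, "delta_pos": [2.1, 36, 0], "turn": 0}, {"claw": 30, "delta_pos": [2.1, 36, 0], "turn": 0}, {"claw": 30, "delta_pos": [2.1, 36, 0], "turn": 0}, {"claw": 30, "delta_pos": [2.1, 36, 0], "turn": 0}, {"claw": 30, "delta_pos": [2.1, 36, 0], "turn": 0}, {"claw": 30, "delta_pos": [2.1, 36, 0], "turn": 0}]}}

```text
clock: 23.1
eef_pos: [436.6, 165.7, 161.8]
tcp_rot: [-3.14, -0.002, -0.116]
contact_force: [1.1, -0.4, -1.7]
opening: 0.575
grasp_force: 42.4
```

Request:
{"name": "step_arm", "arguments": {"motion": [{"claw": 30, "delta_pos": [2.1, 36, 0], "turn": 0}, {"claw": 30, "delta_pos": [2.1, 36, 0], "turn": 0}, {"claw": 30, "delta_pos": [2.1, 36, 0], "turn": 0}, {"claw": 30, "delta_pos": [1, 30, 0], "turn": 0}, {"claw": 30, "delta_pos": [0, 0, 0], "turn": 0}, {"claw": 30, "delta_pos": [0, 0, 0], "turn": 0}, {"claw": 30, "delta_pos": [0, 0, 0], "turn": 0}, {"claw": 30, "delta_pos": [0, 0, 0], "turn": 0}]}}

```text
clock: 23.77
eef_pos: [428.1, 29.9, 160.9]
tcp_rot: [-3.141, -0.001, -0.116]
contact_force: [0.3, 0.2, -2.1]
opening: 0.577
grasp_force: 42.5
```

```bash
cat > p.py <<'E'
from trays import *
st=sense();d=st["eef_pos"]-[542,16,0];print("u",d@[.9932,-.1165,0],"w",d@[.1165,.9932,0],"z",d[2],st["contact_force"],st["tcp_rot"],st["clock"])
E
python3 p.py
```

```text
u -114.7226323495276 w 0.5647412880989329 z 160.92047000236434 [ 0.3365583   0.23164564 -2.06642761] [-3.14107688e+00 -1.38946418e-03 -1.16391995e-01] 23.7667
```

Request:
{"name": "step_arm", "arguments": {"motion": [{"claw": 30, "delta_pos": [10, 0.4, -0.5], "turn": 0}, {"claw": 30, "delta_pos": [10, 0, 0], "turn": 0}, {"claw": 30, "delta_pos": [3, 0, 0], "turn": 0}, {"claw": 30, "delta_pos": [3, 0, 0], "turn": 0}, {"claw": 30, "delta_pos": [0, 0, 0], "turn": 0}, {"claw": 30, "delta_pos": [0, 0, 0], "turn": 0}]}}

```text
clock: 24.27
eef_pos: [453.3, 25.8, 160.5]
tcp_rot: [3.141, 0.001, -0.117]
contact_force: [0.2, -0.7, -1.2]
opening: 0.57
grasp_force: 42.5
```

Request:
{"name": "step_arm", "arguments": {"motion": [{"claw": 30, "delta_pos": [2, 0, 0], "turn": 0}, {"claw": 30, "delta_pos": [2, 0, 0], "turn": 0}, {"claw": 30, "delta_pos": [0, 0, 0], "turn": 0}]}}

```text
clock: 24.52
eef_pos: [457.8, 25.2, 160.9]
tcp_rot: [-3.142, -0.0, -0.117]
contact_force: [0.2, -0.2, -1.7]
opening: 0.575
grasp_force: 42.5
```

Request:
{"name": "step_arm", "arguments": {"motion": [{"claw": 30, "delta_pos": [2, 0, 0], "turn": 0}, {"claw": 30, "delta_pos": [1, 0, 0], "turn": 0}, {"claw": 30, "delta_pos": [0, 0, 0], "turn": 0}, {"claw": 30, "delta_pos": [0, 0, 0], "turn": 0}]}}

```text
clock: 24.85
eef_pos: [460.4, 24.9, 160.8]
tcp_rot: [-3.142, -0.0, -0.117]
contact_force: [-0.9, -0.1, -2.6]
opening: 0.577
grasp_force: 42.5
```

```bash
python3 p.py
```

```text
u -82.03681828657108 w -0.6954553497085882 z 160.79388331178188 [-0.87580722 -0.06408296 -2.55888695] [-3.14156344e+00 -1.53084342e-05 -1.17260787e-01] 24.85
```

Request:
{"name": "step_arm", "arguments": {"motion": [{"claw": 30, "delta_pos": [1, 0, 0], "turn": 0}, {"claw": 30, "delta_pos": [1, 0, 0], "turn": 0}, {"claw": 30, "delta_pos": [0, 0, 0], "turn": 0}, {"claw": 30, "delta_pos": [0, 0, 0], "turn": 0}]}}

```text
clock: 25.18
eef_pos: [461.9, 24.7, 160.6]
tcp_rot: [3.141, 0.001, -0.117]
contact_force: [-2.1, 0.6, -1.7]
opening: 0.573
grasp_force: 42.5
```

```bash
python3 p.py
```

```text
u -80.60522205710795 w -0.730507743577947 z 160.57826398738226 [-2.09353155  0.59903181 -1.69718681] [ 3.14146786e+00  1.18117656e-03 -1.17191999e-01] 25.1833
```

Request:
{"name": "step_arm", "arguments": {"motion": [{"claw": 30, "delta_pos": [1, 0, 0], "turn": 0}, {"claw": 30, "delta_pos": [0, 0, 0], "turn": 0}, {"claw": 30, "delta_pos": [0, 0, 0], "turn": 0}]}}

```text
clock: 25.43
eef_pos: [461.9, 24.6, 160.5]
tcp_rot: [3.141, 0.003, -0.117]
contact_force: [-6.4, 1.1, 1.0]
opening: 0.572
grasp_force: 42.6
```

Request:
{"name": "step_arm", "arguments": {"motion": [{"claw": 30, "delta_pos": [-0.5, 0, 0], "turn": 0}, {"claw": 30, "delta_pos": [0, 0, 3], "turn": 0}, {"claw": 30, "delta_pos": [0, 0, 3], "turn": 0}, {"claw": 30, "delta_pos": [0, 0, 2], "turn": 0}, {"claw": 30, "delta_pos": [0, 0, 0], "turn": 0}, {"claw": 30, "delta_pos": [0, 0, 0], "turn": 0}]}}

```text
clock: 25.93
eef_pos: [461.8, 24.5, 152.3]
tcp_rot: [3.141, 0.002, -0.117]
contact_force: [-4.8, -0.1, -5.2]
opening: 0.574
grasp_force: 42.1
```

Request:
{"name": "step_arm", "arguments": {"motion": [{"claw": 30, "delta_pos": [0, 0, 2], "turn": 0}, {"claw": 30, "delta_pos": [0, 0, 1], "turn": 0}, {"claw": 30, "delta_pos": [0, 0, 0], "turn": 0}]}}

```text
clock: 26.18
eef_pos: [461.8, 24.5, 149.7]
tcp_rot: [3.141, 0.002, -0.117]
contact_force: [-7.5, -0.2, 3.0]
opening: 0.575
grasp_force: 42.9
```

Request:
{"name": "step_arm", "arguments": {"motion": [{"claw": 30, "delta_pos": [0, 0, 1], "turn": 0}, {"claw": 30, "delta_pos": [0, 0, 1], "turn": 0}, {"claw": 30, "delta_pos": [0, 0, 0], "turn": 0}]}}

```text
clock: 26.43
eef_pos: [462.1, 24.0, 148.5]
tcp_rot: [3.14, 0.001, -0.117]
contact_force: [-11.2, -4.7, 13.3]
opening: 0.572
grasp_force: 42.9
```

```bash
python3 p.py
```

```text
u -80.30680402677503 w -1.40001335098136 z 148.47262972630702 [-11.16811828  -4.67585838  13.30481008] [ 3.14023876e+00  1.45149506e-03 -1.17065091e-01] 26.4333
```

Request:
{"name": "step_arm", "arguments": {"motion": [{"claw": 30, "delta_pos": [0, 0, 1.2], "turn": 0}, {"claw": 30, "delta_pos": [0, 0, 1], "turn": 0}, {"claw": 30, "delta_pos": [0, 0, 0], "turn": 0}]}}

```text
clock: 26.68
eef_pos: [462.3, 23.8, 147.8]
tcp_rot: [3.14, 0.001, -0.117]
contact_force: [-16.9, -5.4, 33.4]
opening: 0.574
grasp_force: 45.8
```

Request:
{"name": "step_arm", "arguments": {"motion": [{"claw": 30, "delta_pos": [0, 0, -2], "turn": 0}, {"claw": 72, "delta_pos": [0, 0, 0], "turn": 0}, {"claw": 72, "delta_pos": [0, 0, 0], "turn": 0}, {"claw": 72, "delta_pos": [0, 0, 0], "turn": 0}, {"claw": 72, "delta_pos": [0, 0, -30], "turn": 0}, {"claw": 72, "delta_pos": [0, 0, -40], "turn": 0}, {"claw": 50, "delta_pos": [0, 0, -40], "turn": 0}, {"claw": 50, "delta_pos": [0, 0, -30], "turn": 0}]}}

```text
clock: 27.35
eef_pos: [463.9, 24.7, 290.7]
tcp_rot: [-3.141, -0.003, -0.117]
contact_force: [1.6, -0.3, -0.3]
opening: 0.591
grasp_force: 0.0
```

Request:
{"name": "step_arm", "arguments": {"motion": [{"claw": 50, "delta_pos": [0, 22, 0], "turn": 0}, {"claw": 50, "delta_pos": [0, 40, 0], "turn": 0}, {"claw": 50, "delta_pos": [0, 40, 0], "turn": 0}, {"claw": 50, "delta_pos": [0, 40, 0], "turn": 0}, {"claw": 50, "delta_pos": [0, 40, 0], "turn": 0}, {"claw": 50, "delta_pos": [0, 40, 0], "turn": 0}, {"claw": 50, "delta_pos": [30, 12, 0], "turn": 0}, {"claw": 50, "delta_pos": [0, 0, 0], "turn": 0}]}}

```text
clock: 28.02
eef_pos: [468.6, -215.5, 287.8]
tcp_rot: [3.14, -0.004, -0.121]
contact_force: [-0.1, 0.8, 0.0]
opening: 0.587
grasp_force: 0.0
```

Request:
{"name": "step_arm", "arguments": {"motion": [{"claw": 50, "delta_pos": [0, 0, 0], "turn": 0}, {"claw": 50, "delta_pos": [0, 0, 0], "turn": 0}, {"claw": 50, "delta_pos": [0, 0, 0], "turn": 0}, {"claw": 50, "delta_pos": [0, 0, 0], "turn": 0}]}}

```text
clock: 28.35
eef_pos: [465.1, -210.4, 287.6]
tcp_rot: [-3.141, 0.0, -0.116]
contact_force: [-0.0, 0.1, -0.8]
opening: 0.585
grasp_force: 0.0
```

```bash
python3 w.py; python3 m.py; python3 - <<'E'
from h import *
# hung tray height check in the side view: steel pixel extents against expectation from first hung tray picture
s=Cam("side");g=s.img[140:270,200:310].astype(int);m=((g.min(2)>95)&(g.max(2)-g.min(2)<30))
a=cv2.imread("pics/g1.png")[:, :400];a=cv2.resize(a,(100,130),interpolation=cv2.INTER_AREA)
d=np.abs(a.astype(int)-s.img[140:270,200:300]).max(2)>40;d[:, 96:]=0
k=np.argwhere(d);print("diff px",len(k), np.percentile(k,[0,50,100],axis=0)[:, ::-1]+[200,140])
sub=d[25:110,65:100];print("front tray region diff",sub.sum(),sub.size)
E
```

```text
[ 465.08237499 -210.3573972   287.61347249] [-3.14146788e+00  6.21371959e-05 -1.15967539e-01] [-0.02057047  0.13069484 -0.79214965] tool rel wheel -51.05716838607046 -5.935019784599826 0.5854954708306427 28.35
[ 465.2  -210.53  287.73] [ 3.14 -0.   -0.12] 28.45
[(np.int32(692), array([178.4, 162.8]), array([611.4, 336.5]))]
slot 173.3 -8.660901371244956 68.0
slot 263.3 0.6459910031594452 18.111111111111114
slot 353.3 -1.423179759648886 48.75
slot 83.3 0.0 0.0
diff px 1109 [[231. 176.]
 [255. 204.]
 [295. 233.]]
front tray region diff 96 2975
```

Request:
{"name": "step_arm", "arguments": {"motion": [{"claw": 50, "delta_pos": [3.3, 6.2, 0], "turn": 0}, {"claw": 50, "delta_pos": [0, 0, 41], "turn": 0}, {"claw": 50, "delta_pos": [0, 0, 41], "turn": 0}, {"claw": 50, "delta_pos": [0, 0, 41], "turn": 0}, {"claw": 50, "delta_pos": [0, 0, 40], "turn": 0}, {"claw": 50, "delta_pos": [0, 0, 0], "turn": 0}, {"claw": 0, "delta_pos": [0, 0, 0], "turn": 0}, {"claw": 0, "delta_pos": [0, 0, 0], "turn": 0}], "force": 50}}

```text
clock: 29.17
eef_pos: [469.1, -218.5, 126.4]
tcp_rot: [3.141, -0.002, -0.117]
contact_force: [0.7, 0.2, 0.3]
opening: 0.31
grasp_force: 0.0
```

Request:
{"name": "step_arm", "arguments": {"motion": [{"claw": 0, "delta_pos": [0, 0, 0], "turn": 0}, {"claw": 0, "delta_pos": [0, 0, 0], "turn": 0}, {"claw": 0, "delta_pos": [0, 0, 0], "turn": 0}, {"claw": 0, "delta_pos": [0, 0, 0], "turn": 0}]}}

```text
clock: 29.5
eef_pos: [469.5, -218.7, 127.0]
tcp_rot: [3.14, -0.004, -0.117]
contact_force: [-1.0, -1.1, 8.3]
opening: 0.233
grasp_force: 50.2
```

```bash
python3 w.py
```

```text
[ 469.49546467 -218.65640495  126.9673752 ] [ 3.14011713 -0.00422519 -0.1171301 ] [-0.98632382 -1.13320324  8.25219661] tool rel wheel -45.707253317617976 1.793429761261029 0.23273669014535955 29.5
```

Request:
{"name": "step_arm", "arguments": {"motion": [{"claw": 0, "delta_pos": [2.7, -19.1, 0], "turn": 0}, {"claw": 0, "delta_pos": [10.4, -15.6, 0], "turn": 0}, {"claw": 0, "delta_pos": [15.6, -10.4, 0], "turn": 0}, {"claw": 0, "delta_pos": [18.4, -3.6, 0], "turn": 0}, {"claw": 0, "delta_pos": [18.4, 3.6, 0], "turn": 0}, {"claw": 0, "delta_pos": [15.6, 10.4, 0], "turn": 0}, {"claw": 0, "delta_pos": [10.4, 15.6, 0], "turn": 0}, {"claw": 0, "delta_pos": [3.6, 18.4, 0], "turn": 0}]}}

```text
clock: 30.17
eef_pos: [565.1, -228.0, 127.0]
tcp_rot: [-3.141, -0.004, -0.116]
contact_force: [-3.9, 7.0, 9.2]
opening: 0.23
grasp_force: 51.4
```

Request:
{"name": "step_arm", "arguments": {"motion": [{"claw": 0, "delta_pos": [-3.6, 18.4, 0], "turn": 0}, {"claw": 0, "delta_pos": [-10.4, 15.6, 0], "turn": 0}, {"claw": 0, "delta_pos": [-15.6, 10.4, 0], "turn": 0}, {"claw": 0, "delta_pos": [-18.4, 3.6, 0], "turn": 0}, {"claw": 0, "delta_pos": [-18.4, -3.6, 0], "turn": 0}, {"claw": 0, "delta_pos": [-15.6, -10.4, 0], "turn": 0}, {"claw": 0, "delta_pos": [-10.4, -15.6, 0], "turn": 0}, {"claw": 0, "delta_pos": [-3.6, -18.4, 0], "turn": 0}]}}

```text
clock: 30.83
eef_pos: [469.1, -218.9, 127.1]
tcp_rot: [3.138, -0.008, -0.118]
contact_force: [15.2, -7.8, -4.7]
opening: 0.229
grasp_force: 50.6
```

Request:
{"name": "step_arm", "arguments": {"motion": [{"claw": 0, "delta_pos": [3.6, -18.4, 0], "turn": 0}, {"claw": 0, "delta_pos": [10.4, -15.6, 0], "turn": 0}, {"claw": 0, "delta_pos": [15.6, -10.4, 0], "turn": 0}, {"claw": 0, "delta_pos": [18.4, -3.6, 0], "turn": 0}, {"claw": 0, "delta_pos": [18.4, 3.6, 0], "turn": 0}, {"claw": 0, "delta_pos": [15.6, 10.4, 0], "turn": 0}, {"claw": 0, "delta_pos": [10.4, 15.6, 0], "turn": 0}, {"claw": 0, "delta_pos": [3.6, 18.4, 0], "turn": 0}]}}

```text
clock: 31.5
eef_pos: [565.1, -228.0, 127.0]
tcp_rot: [-3.141, -0.004, -0.116]
contact_force: [-4.1, 6.9, 9.5]
opening: 0.23
grasp_force: 52.2
```

Request:
{"name": "step_arm", "arguments": {"motion": [{"claw": 0, "delta_pos": [-3.6, 18.4, 0], "turn": 0}, {"claw": 0, "delta_pos": [-10.4, 15.6, 0], "turn": 0}, {"claw": 0, "delta_pos": [-15.6, 10.4, 0], "turn": 0}, {"claw": 0, "delta_pos": [-18.4, 3.6, 0], "turn": 0}, {"claw": 0, "delta_pos": [-18.4, -3.6, 0], "turn": 0}, {"claw": 0, "delta_pos": [-15.6, -10.4, 0], "turn": 0}, {"claw": 0, "delta_pos": [-10.4, -15.6, 0], "turn": 0}, {"claw": 0, "delta_pos": [-3.6, -18.4, 0], "turn": 0}]}}

```text
clock: 32.17
eef_pos: [469.1, -218.9, 127.2]
tcp_rot: [3.138, -0.008, -0.118]
contact_force: [14.6, -6.8, -4.6]
opening: 0.234
grasp_force: 51.4
```

Request:
{"name": "step_arm", "arguments": {"motion": [{"claw": 0, "delta_pos": [3.6, -18.4, 0], "turn": 0}, {"claw": 0, "delta_pos": [10.4, -15.6, 0], "turn": 0}, {"claw": 0, "delta_pos": [15.6, -10.4, 0], "turn": 0}, {"claw": 0, "delta_pos": [18.4, -3.6, 0], "turn": 0}, {"claw": 0, "delta_pos": [18.4, 3.6, 0], "turn": 0}, {"claw": 0, "delta_pos": [15.6, 10.4, 0], "turn": 0}, {"claw": 0, "delta_pos": [10.4, 15.6, 0], "turn": 0}, {"claw": 0, "delta_pos": [3.6, 18.4, 0], "turn": 0}]}}

```text
clock: 32.83
eef_pos: [565.1, -228.0, 127.0]
tcp_rot: [-3.141, -0.004, -0.116]
contact_force: [-3.9, 7.5, 9.6]
opening: 0.224
grasp_force: 52.7
```

Request:
{"name": "step_arm", "arguments": {"motion": [{"claw": 0, "delta_pos": [-3.6, 18.4, 0], "turn": 0}, {"claw": 0, "delta_pos": [-10.4, 15.6, 0], "turn": 0}, {"claw": 0, "delta_pos": [-15.6, 10.4, 0], "turn": 0}, {"claw": 0, "delta_pos": [-18.4, 3.6, 0], "turn": 0}, {"claw": 0, "delta_pos": [-18.4, -3.6, 0], "turn": 0}, {"claw": 0, "delta_pos": [-15.6, -10.4, 0], "turn": 0}, {"claw": 0, "delta_pos": [-10.4, -15.6, 0], "turn": 0}, {"claw": 0, "delta_pos": [-3.6, -18.4, 0], "turn": 0}]}}

```text
clock: 33.5
eef_pos: [469.1, -218.9, 127.1]
tcp_rot: [3.138, -0.008, -0.118]
contact_force: [14.5, -7.7, -4.9]
opening: 0.232
grasp_force: 51.9
```

Request:
{"name": "step_arm", "arguments": {"motion": [{"claw": 0, "delta_pos": [0, 0, 0], "turn": 0}, {"claw": 0, "delta_pos": [0, 0, 0], "turn": 0}, {"claw": 0, "delta_pos": [0, 0, 0], "turn": 0}, {"claw": 0, "delta_pos": [0, 0, 0], "turn": 0}]}}

```text
clock: 33.83
eef_pos: [469.6, -217.2, 127.0]
tcp_rot: [3.141, -0.006, -0.117]
contact_force: [4.3, 3.9, 6.6]
opening: 0.229
grasp_force: 52.4
```

```bash
python3 w.py
```

```text
[ 469.61532989 -217.2465425   127.03345559] [ 3.14100458 -0.00589319 -0.11740153] [4.3461687  3.88745217 6.62996786] tool rel wheel -45.75245215346963 0.37919008098805485 0.228505764791382 33.8333
```

Request:
{"name": "step_arm", "arguments": {"motion": [{"claw": 0, "delta_pos": [0, 0.3, 0], "turn": 0}, {"claw": 0, "delta_pos": [0, 0, 0], "turn": 0}, {"claw": 50, "delta_pos": [0, 0, 0], "turn": 0}, {"claw": 50, "delta_pos": [0, 0, 0], "turn": 0}, {"claw": 50, "delta_pos": [0, 0, -40], "turn": 0}, {"claw": 50, "delta_pos": [0, 0, -40], "turn": 0}, {"claw": 50, "delta_pos": [0, 0, -40], "turn": 0}, {"claw": 50, "delta_pos": [0, 0, -40], "turn": 0}]}}

```text
clock: 34.5
eef_pos: [466.4, -217.3, 286.8]
tcp_rot: [3.141, 0.0, -0.117]
contact_force: [1.1, -0.4, 0.2]
opening: 0.588
grasp_force: 0.0
```

Request:
{"name": "step_arm", "arguments": {"motion": [{"claw": 70, "delta_pos": [-20, -20, 0], "turn": 0}, {"claw": 70, "delta_pos": [-20, -20, 0], "turn": 0}, {"claw": 70, "delta_pos": [0, 0, 0], "turn": 0}, {"claw": 70, "delta_pos": [0, 0, 0], "turn": 0}]}}

```text
clock: 34.83
eef_pos: [431.3, -172.4, 285.2]
tcp_rot: [3.141, -0.001, -0.116]
contact_force: [0.0, -1.2, 0.9]
opening: 0.821
grasp_force: 0.0
```

```bash
python3 m.py
```

```text
[ 432.35 -173.34  284.91] [ 3.14 -0.   -0.12] 34.9333
[(np.int32(689), array([178.4, 162.8]), array([611.4, 336.5]))]
slot 173.3 0.935812336168899 53.30555555555554
slot 263.3 0.6909590548928911 18.055555555555557
slot 353.3 7.604901483735844 58.05555555555556
slot 83.3 0.0 0.0
```

Request:
{"name": "step_arm", "arguments": {"motion": [{"claw": 70, "delta_pos": [-3.1, -37.9, 0], "turn": 0}, {"claw": 70, "delta_pos": [-3.1, -37.9, 0], "turn": 0}, {"claw": 70, "delta_pos": [-3.1, -37.9, 0], "turn": 0}, {"claw": 70, "delta_pos": [-3.1, -37.9, 0], "turn": 0}, {"claw": 70, "delta_pos": [-3.1, -37.9, 0], "turn": 0}, {"claw": 70, "delta_pos": [-3.1, -37.9, 0], "turn": 0}, {"claw": 70, "delta_pos": [-3.1, -37.9, 0], "turn": 0}, {"claw": 70, "delta_pos": [-3.1, -37.9, 0], "turn": 0}]}}

```text
clock: 35.6
eef_pos: [443.4, 132.7, 284.5]
tcp_rot: [3.141, -0.0, -0.118]
contact_force: [1.6, -0.5, 0.1]
opening: 0.82
grasp_force: 0.0
```

Request:
{"name": "step_arm", "arguments": {"motion": [{"claw": 70, "delta_pos": [-3.1, -37.9, 0], "turn": 0}, {"claw": 70, "delta_pos": [-3.1, -37.9, 0], "turn": 0}, {"claw": 70, "delta_pos": [-3.1, -37.9, 0], "turn": 0}, {"claw": 70, "delta_pos": [0, 0, 0], "turn": -0.12}, {"claw": 70, "delta_pos": [0, 0, 0], "turn": -0.12}, {"claw": 70, "delta_pos": [0, 0, 0], "turn": -0.12}, {"claw": 70, "delta_pos": [0, 0, 0], "turn": -0.12}, {"claw": 70, "delta_pos": [0, 0, 0], "turn": -0.12}]}}

```text
clock: 36.27
eef_pos: [447.7, 245.2, 284.0]
tcp_rot: [3.141, 0.001, 0.489]
contact_force: [-0.3, -0.2, -0.1]
opening: 0.819
grasp_force: 0.0
```

Request:
{"name": "step_arm", "arguments": {"motion": [{"claw": 70, "delta_pos": [0, 0, 0], "turn": -0.12}, {"claw": 70, "delta_pos": [0, 0, 0], "turn": -0.077}, {"claw": 70, "delta_pos": [0, 0, 0], "turn": 0}, {"claw": 70, "delta_pos": [0, 0, 0], "turn": 0}, {"claw": 70, "delta_pos": [0, 0, 0], "turn": 0}]}}

```text
clock: 36.68
eef_pos: [447.3, 245.0, 284.3]
tcp_rot: [3.142, 0.0, 0.677]
contact_force: [-0.3, 0.1, 0.1]
opening: 0.821
grasp_force: 0.0
```

```bash
python3 b.py 606 328.9; python3 - <<'E'
from trays import *
print(trays(Cam("top")))
E
```

```text
[447.09849615 245.02257825 284.44885022] 0.6777690874688085 tool delta 176.3759755638433 34.301968569244565
96 [178.13541667 297.16666667]
2750 [134.5 222. ]
[(np.int32(615), array([179., 164.]), array([608.5, 335.1])), (np.int32(6563), array([140.8, 227.8]), array([459.3, 428.7]))]
```

Request:
{"name": "step_arm", "arguments": {"motion": [{"claw": 70, "delta_pos": [35.3, 6.9, 0], "turn": 0}, {"claw": 70, "delta_pos": [35.3, 6.9, 0], "turn": 0}, {"claw": 70, "delta_pos": [35.3, 6.9, 0], "turn": 0}, {"claw": 70, "delta_pos": [35.3, 6.9, 0], "turn": 0}, {"claw": 70, "delta_pos": [35.2, 6.7, 0], "turn": 0}, {"claw": 70, "delta_pos": [0, 0, 0], "turn": 0}, {"claw": 70, "delta_pos": [0, 0, 0], "turn": 0}, {"claw": 70, "delta_pos": [0, 0, 0], "turn": 0}]}}

```text
clock: 37.5
eef_pos: [605.1, 329.0, 283.9]
tcp_rot: [-3.141, 0.002, 0.679]
contact_force: [-0.6, 0.3, 0.2]
opening: 0.826
grasp_force: 0.0
```

```bash
python3 b.py 606 328.9;python3 - <<'E'
from h import *
a=cv2.imread("pics/last_side.png").astype(int);b=Cam("side").img.astype(int)
for n,(x0,y0,x1,y1) in dict(A=(145,262,192,304),purple=(185,242,228,278)).items():
    d=np.abs(a-b)[y0:y1,x0:x1].max(2)>30;print(n,d.sum(),d.size)
E
```

```text
[604.72335148 328.83349255 284.74988856] 0.6795061387667249 tool delta 1.0348772615692063 0.750522312786971
95 [178.03157895 297.16842105]
2299 [134.85819922 224.04567203]
A 0 1974
purple 0 1548
```

Request:
{"name": "step_arm", "arguments": {"motion": [{"claw": 70, "delta_pos": [0.5, 0, 40], "turn": 0}, {"claw": 70, "delta_pos": [0, 0, 40], "turn": 0}, {"claw": 70, "delta_pos": [0, 0, 40], "turn": 0}, {"claw": 70, "delta_pos": [0, 0, 40], "turn": 0}, {"claw": 70, "delta_pos": [0, 0, 40], "turn": 0}, {"claw": 70, "delta_pos": [0, 0, 40], "turn": 0}, {"claw": 70, "delta_pos": [0, 0, 30], "turn": 0}, {"claw": 70, "delta_pos": [0, 0, 0], "turn": 0}], "force": 40}}

```text
clock: 38.32
eef_pos: [601.5, 327.2, 8.8]
tcp_rot: [-3.14, 0.01, 0.68]
contact_force: [-1.7, -0.7, -0.3]
opening: 0.818
grasp_force: 0.0
```

Request:
{"name": "step_arm", "arguments": {"motion": [{"claw": 70, "delta_pos": [0, 0, 0], "turn": 0}, {"claw": 30, "delta_pos": [0, 0, 0], "turn": 0}, {"claw": 30, "delta_pos": [0, 0, 0], "turn": 0}, {"claw": 30, "delta_pos": [0, 0, 0], "turn": 0}, {"claw": 30, "delta_pos": [0, 0, 0], "turn": 0}, {"claw": 30, "delta_pos": [0, 0, 0], "turn": 0}, {"claw": 30, "delta_pos": [0, 0, 0], "turn": 0}]}}

```text
clock: 38.9
eef_pos: [607.8, 330.5, 18.0]
tcp_rot: [3.141, -0.005, 0.68]
contact_force: [-1.4, -1.2, 9.3]
opening: 0.574
grasp_force: 43.5
```

```bash
python3 b.py 606 328.9
```

```text
[607.83893253 330.59185647  18.01844692] 0.679769214584254 tool delta -2.493694499655205 0.15980899786705116
70 [178.28571429 297.32857143]
2709 [134.83757844 222.33702473]
```

Request:
{"name": "step_arm", "arguments": {"motion": [{"claw": 30, "delta_pos": [0, 0, -20], "turn": 0}, {"claw": 30, "delta_pos": [0, 0, -32], "turn": 0}, {"claw": 30, "delta_pos": [0, 0, -32], "turn": 0}, {"claw": 30, "delta_pos": [0, 0, -32], "turn": 0}, {"claw": 30, "delta_pos": [0, 0, -29], "turn": 0}, {"claw": 30, "delta_pos": [-20, -4, 0], "turn": 0}, {"claw": 30, "delta_pos": [-35.3, -6.9, 0], "turn": 0}, {"claw": 30, "delta_pos": [-35.3, -6.9, 0], "turn": 0}]}}

```text
clock: 39.67
eef_pos: [524.3, 286.5, 161.7]
tcp_rot: [3.141, -0.004, 0.68]
contact_force: [-0.7, 0.0, -1.6]
opening: 0.575
grasp_force: 42.6
```

Request:
{"name": "step_arm", "arguments": {"motion": [{"claw": 30, "delta_pos": [-35.3, -6.9, 0], "turn": 0}, {"claw": 30, "delta_pos": [-35.3, -6.9, 0], "turn": 0}, {"claw": 30, "delta_pos": [-18, -3, 0], "turn": 0}, {"claw": 30, "delta_pos": [0, 0, 0], "turn": 0.12}, {"claw": 30, "delta_pos": [0, 0, 0], "turn": 0.12}, {"claw": 30, "delta_pos": [0, 0, 0], "turn": 0.12}, {"claw": 30, "delta_pos": [0, 0, 0], "turn": 0.12}, {"claw": 30, "delta_pos": [0, 0, 0], "turn": 0.12}]}}

```text
clock: 40.33
eef_pos: [445.2, 244.1, 161.1]
tcp_rot: [-3.141, -0.002, 0.074]
contact_force: [-0.1, -0.1, -1.9]
opening: 0.572
grasp_force: 42.6
```

Request:
{"name": "step_arm", "arguments": {"motion": [{"claw": 30, "delta_pos": [0, 0, 0], "turn": 0.12}, {"claw": 30, "delta_pos": [0, 0, 0], "turn": 0.077}, {"claw": 30, "delta_pos": [0, 0, 0], "turn": 0}, {"claw": 30, "delta_pos": [0, 0, 0], "turn": 0}, {"claw": 30, "delta_pos": [0, 0, 0], "turn": 0}]}}

```text
clock: 40.75
eef_pos: [445.0, 243.9, 160.3]
tcp_rot: [-3.141, -0.001, -0.114]
contact_force: [-0.2, -0.2, -2.5]
opening: 0.573
grasp_force: 42.6
```

```bash
python3 p.py; python3 b.py 428.2 28.9
```

```text
u -122.84629518763188 w 215.0890539686035 z 160.29220006176527 [-0.16829502 -0.1829527  -2.52163991] [-3.14090416e+00 -9.46616808e-04 -1.14494782e-01] 40.75
[444.96034868 243.94590359 159.94661381] -0.11537531821406022 tool delta 8.107061102033661 215.5456459784705
0 [nan nan]
1982 [137.89051463 228.01059536]b.py:6: RuntimeWarning: Mean of empty slice.
  g=cam.img[y0:y1,x0:x1].astype(int);m=(g.min(2)>110)&(g.max(2)-g.min(2)<30);q=np.argwhere(m);print(len(q),q.mean(0)[::-1]+[x0,y0])
  ret = um.true_divide(
```

Request:
{"name": "step_arm", "arguments": {"motion": [{"claw": 30, "delta_pos": [1.4, 18, -1], "turn": 0}, {"claw": 30, "delta_pos": [1.4, 36, 0], "turn": 0}, {"claw": 30, "delta_pos": [1.4, 36, 0], "turn": 0}, {"claw": 30, "delta_pos": [1.4, 36, 0], "turn": 0}, {"claw": 30, "delta_pos": [1.3, 36, 0], "turn": 0}, {"claw": 30, "delta_pos": [1.3, 36, 0], "turn": 0}, {"claw": 30, "delta_pos": [0, 17.5, 0], "turn": 0}, {"claw": 30, "delta_pos": [0, 0, 0], "turn": 0}]}}

```text
clock: 41.52
eef_pos: [427.1, 26.0, 160.7]
tcp_rot: [3.141, 0.0, -0.119]
contact_force: [0.1, -0.3, -1.5]
opening: 0.574
grasp_force: 42.7
```

Request:
{"name": "step_arm", "arguments": {"motion": [{"claw": 30, "delta_pos": [0, 0, 0], "turn": 0}, {"claw": 30, "delta_pos": [0, 0, 0], "turn": 0}, {"claw": 30, "delta_pos": [0, 0, 0], "turn": 0}]}}

```text
clock: 41.77
eef_pos: [428.1, 29.6, 160.7]
tcp_rot: [-3.141, -0.0, -0.116]
contact_force: [0.6, -0.0, -2.4]
opening: 0.573
grasp_force: 42.7
```

```bash
python3 p.py
```

```text
u -114.72008067766764 w 0.28105634831498705 z 160.66056730958374 [ 0.60802526 -0.04832865 -2.43482339] [-3.14133106e+00 -2.50993300e-04 -1.15982292e-01] 41.7667
```

Same setup as for the second tray: w is near 0.3 and the tray is 10.7 mm high. I insert it.

Request:
{"name": "step_arm", "arguments": {"motion": [{"claw": 30, "delta_pos": [10, 0.2, -0.5], "turn": 0}, {"claw": 30, "delta_pos": [10, 0, 0], "turn": 0}, {"claw": 30, "delta_pos": [3, 0, 0], "turn": 0}, {"claw": 30, "delta_pos": [3, 0, 0], "turn": 0}, {"claw": 30, "delta_pos": [0, 0, 0], "turn": 0}, {"claw": 30, "delta_pos": [0, 0, 0], "turn": 0}]}}

```text
clock: 42.27
eef_pos: [453.6, 25.7, 160.8]
tcp_rot: [3.141, 0.001, -0.117]
contact_force: [-0.2, -0.3, -1.8]
opening: 0.572
grasp_force: 42.7
```

Request:
{"name": "step_arm", "arguments": {"motion": [{"claw": 30, "delta_pos": [2, 0, 0], "turn": 0}, {"claw": 30, "delta_pos": [2, 0, 0], "turn": 0}, {"claw": 30, "delta_pos": [0, 0, 0], "turn": 0}]}}

```text
clock: 42.52
eef_pos: [458.0, 25.1, 161.2]
tcp_rot: [-3.142, -0.0, -0.117]
contact_force: [0.5, -0.7, -1.7]
opening: 0.573
grasp_force: 42.7
```

Request:
{"name": "step_arm", "arguments": {"motion": [{"claw": 30, "delta_pos": [1.5, 0, 0], "turn": 0}, {"claw": 30, "delta_pos": [1, 0, 0], "turn": 0}, {"claw": 30, "delta_pos": [0, 0, 0], "turn": 0}, {"claw": 30, "delta_pos": [0, 0, 0], "turn": 0}]}}

```text
clock: 42.85
eef_pos: [460.1, 24.9, 161.1]
tcp_rot: [-3.142, 0.0, -0.117]
contact_force: [-0.6, 0.7, -2.4]
opening: 0.577
grasp_force: 42.7
```

```bash
python3 p.py
```

```text
u -82.38874643803793 w -0.7336257120261411 z 161.08271487630586 [-0.578728    0.67269077 -2.44548268] [-3.14157395e+00  9.52478319e-06 -1.17242995e-01] 42.85
```

Request:
{"name": "step_arm", "arguments": {"motion": [{"claw": 30, "delta_pos": [1, 0, 0], "turn": 0}, {"claw": 30, "delta_pos": [1, 0, 0], "turn": 0}, {"claw": 30, "delta_pos": [0, 0, 0], "turn": 0}]}}

```text
clock: 43.1
eef_pos: [461.6, 24.7, 160.9]
tcp_rot: [3.142, 0.001, -0.117]
contact_force: [-1.9, 1.4, -1.6]
opening: 0.578
grasp_force: 42.8
```

Request:
{"name": "step_arm", "arguments": {"motion": [{"claw": 30, "delta_pos": [1, 0, 0], "turn": 0}, {"claw": 30, "delta_pos": [0, 0, 0], "turn": 0}, {"claw": 30, "delta_pos": [0, 0, 0], "turn": 0}]}}

```text
clock: 43.35
eef_pos: [461.8, 24.7, 160.7]
tcp_rot: [3.142, 0.003, -0.117]
contact_force: [-4.5, 1.3, 0.0]
opening: 0.576
grasp_force: 43.0
```

```bash
python3 p.py
```

```text
u -80.70284970418348 w -0.7262125099580476 z 160.7322756189305 [-4.46956755  1.29309308  0.03884164] [ 3.14150197e+00  2.79958669e-03 -1.17374683e-01] 43.35
```

Request:
{"name": "step_arm", "arguments": {"motion": [{"claw": 30, "delta_pos": [0, 0, 3], "turn": 0}, {"claw": 30, "delta_pos": [0, 0, 3], "turn": 0}, {"claw": 30, "delta_pos": [0, 0, 2], "turn": 0}, {"claw": 30, "delta_pos": [0, 0, 0], "turn": 0}, {"claw": 30, "delta_pos": [0, 0, 0], "turn": 0}]}}

```text
clock: 43.77
eef_pos: [461.7, 24.5, 152.5]
tcp_rot: [3.141, 0.003, -0.117]
contact_force: [-4.4, 1.0, -2.3]
opening: 0.573
grasp_force: 42.6
```

Request:
{"name": "step_arm", "arguments": {"motion": [{"claw": 30, "delta_pos": [0, 0, 2], "turn": 0}, {"claw": 30, "delta_pos": [0, 0, 1], "turn": 0}, {"claw": 30, "delta_pos": [0, 0, 0], "turn": 0}]}}

```text
clock: 44.02
eef_pos: [461.8, 24.5, 149.9]
tcp_rot: [3.141, 0.003, -0.117]
contact_force: [-6.5, 0.3, 2.9]
opening: 0.573
grasp_force: 43.3
```

Request:
{"name": "step_arm", "arguments": {"motion": [{"claw": 30, "delta_pos": [0, 0, 1], "turn": 0}, {"claw": 30, "delta_pos": [0, 0, 1], "turn": 0}, {"claw": 30, "delta_pos": [0, 0, 0], "turn": 0}]}}

```text
clock: 44.27
eef_pos: [461.6, 24.8, 148.5]
tcp_rot: [-3.141, 0.003, -0.117]
contact_force: [-10.4, 2.2, 11.9]
opening: 0.575
grasp_force: 44.6
```

```bash
python3 p.py
```

```text
u -80.84663499929277 w -0.6515793805803174 z 148.48601829275643 [-10.38257784   2.16014029  11.90212691] [-3.14148748e+00  2.90393663e-03 -1.17497132e-01] 44.2667
```

Request:
{"name": "step_arm", "arguments": {"motion": [{"claw": 30, "delta_pos": [0, 0, 1.2], "turn": 0}, {"claw": 30, "delta_pos": [0, 0, 1], "turn": 0}, {"claw": 30, "delta_pos": [0, 0, 0], "turn": 0}]}}

```text
clock: 44.52
eef_pos: [461.7, 24.8, 147.7]
tcp_rot: [-3.141, 0.003, -0.118]
contact_force: [-18.0, 2.4, 32.5]
opening: 0.577
grasp_force: 47.3
```

Request:
{"name": "step_arm", "arguments": {"motion": [{"claw": 30, "delta_pos": [0, 0, -2], "turn": 0}, {"claw": 72, "delta_pos": [0, 0, 0], "turn": 0}, {"claw": 72, "delta_pos": [0, 0, 0], "turn": 0}, {"claw": 72, "delta_pos": [0, 0, 0], "turn": 0}, {"claw": 72, "delta_pos": [0, 0, -30], "turn": 0}, {"claw": 72, "delta_pos": [0, 0, -40], "turn": 0}, {"claw": 50, "delta_pos": [0, 0, -40], "turn": 0}, {"claw": 50, "delta_pos": [0, 0, -30], "turn": 0}]}}

```text
clock: 45.18
eef_pos: [463.9, 24.5, 290.8]
tcp_rot: [-3.141, -0.003, -0.117]
contact_force: [1.1, 0.4, -0.8]
opening: 0.591
grasp_force: 0.0
```

Request:
{"name": "step_arm", "arguments": {"motion": [{"claw": 50, "delta_pos": [0, 22, 0], "turn": 0}, {"claw": 50, "delta_pos": [0, 40, 0], "turn": 0}, {"claw": 50, "delta_pos": [0, 40, 0], "turn": 0}, {"claw": 50, "delta_pos": [0, 40, 0], "turn": 0}, {"claw": 50, "delta_pos": [0, 40, 0], "turn": 0}, {"claw": 50, "delta_pos": [0, 40, 0], "turn": 0}, {"claw": 50, "delta_pos": [30, 18, 0], "turn": 0}, {"claw": 50, "delta_pos": [0, 0, 0], "turn": 0}]}}

```text
clock: 45.85
eef_pos: [467.8, -222.0, 288.0]
tcp_rot: [3.14, -0.004, -0.121]
contact_force: [-0.3, 0.7, 0.2]
opening: 0.583
grasp_force: 0.0
```

Request:
{"name": "step_arm", "arguments": {"motion": [{"claw": 50, "delta_pos": [0, 0, 0], "turn": 0}, {"claw": 50, "delta_pos": [0, 0, 0], "turn": 0}, {"claw": 50, "delta_pos": [0, 0, 0], "turn": 0}, {"claw": 50, "delta_pos": [0, 0, 0], "turn": 0}]}}

```text
clock: 46.18
eef_pos: [464.5, -216.3, 287.9]
tcp_rot: [-3.141, 0.0, -0.116]
contact_force: [0.8, -0.5, -0.4]
opening: 0.587
grasp_force: 0.0
```

```bash
python3 w.py; python3 - <<'E'
from h import *
s=Cam("side")
a=cv2.imread("pics/g1.png")[:, :400];a=cv2.resize(a,(100,130),interpolation=cv2.INTER_AREA)
d=np.abs(a.astype(int)-s.img[140:270,200:300]).max(2)>40
sub=d[25:110,65:96];print("front tray region diff",sub.sum(),sub.size)
E
```

```text
[ 464.49048005 -216.33644751  287.87435206] [-3.14144978e+00  2.15166407e-04 -1.15967011e-01] [ 0.79445454 -0.5083315  -0.40347511] tool rel wheel -50.94847908207592 0.07232874471544726 0.5868632024976788 46.1833
front tray region diff 84 2635
```

The third tray hangs with the same appearance as the first. Now the final three turns.

Request:
{"name": "step_arm", "arguments": {"motion": [{"claw": 50, "delta_pos": [3.3, 0.2, 0], "turn": 0}, {"claw": 50, "delta_pos": [0, 0, 41], "turn": 0}, {"claw": 50, "delta_pos": [0, 0, 41], "turn": 0}, {"claw": 50, "delta_pos": [0, 0, 41], "turn": 0}, {"claw": 50, "delta_pos": [0, 0, 40], "turn": 0}, {"claw": 50, "delta_pos": [0, 0, 0], "turn": 0}, {"claw": 0, "delta_pos": [0, 0, 0], "turn": 0}, {"claw": 0, "delta_pos": [0, 0, 0], "turn": 0}], "force": 50}}

```text
clock: 46.9
eef_pos: [469.3, -218.3, 126.8]
tcp_rot: [3.141, -0.002, -0.117]
contact_force: [0.1, -0.4, 0.0]
opening: 0.311
grasp_force: 0.0
```

Request:
{"name": "step_arm", "arguments": {"motion": [{"claw": 0, "delta_pos": [0, 0, 0], "turn": 0}, {"claw": 0, "delta_pos": [0, 0, 0], "turn": 0}, {"claw": 0, "delta_pos": [0, 0, 0], "turn": 0}, {"claw": 0, "delta_pos": [0, 0, 0], "turn": 0}]}}

```text
clock: 47.23
eef_pos: [469.7, -218.5, 127.4]
tcp_rot: [3.14, -0.004, -0.117]
contact_force: [1.2, 1.7, 8.4]
opening: 0.228
grasp_force: 50.1
```

```bash
python3 w.py
```

```text
[ 469.73656883 -218.52576637  127.39295024] [ 3.14043104 -0.0043463  -0.117319  ] [1.21439369 1.68491406 8.44588868] tool rel wheel -45.48300805433321 1.635590887611254 0.22828254728553304 47.2333
```

Request:
{"name": "step_arm", "arguments": {"motion": [{"claw": 0, "delta_pos": [2.5, -19, 0], "turn": 0}, {"claw": 0, "delta_pos": [10.4, -15.6, 0], "turn": 0}, {"claw": 0, "delta_pos": [15.6, -10.4, 0], "turn": 0}, {"claw": 0, "delta_pos": [18.4, -3.6, 0], "turn": 0}, {"claw": 0, "delta_pos": [18.4, 3.6, 0], "turn": 0}, {"claw": 0, "delta_pos": [15.6, 10.4, 0], "turn": 0}, {"claw": 0, "delta_pos": [10.4, 15.6, 0], "turn": 0}, {"claw": 0, "delta_pos": [3.6, 18.4, 0], "turn": 0}]}}

```text
clock: 47.9
eef_pos: [565.3, -228.2, 127.4]
tcp_rot: [-3.141, -0.004, -0.116]
contact_force: [-2.7, 6.5, 8.2]
opening: 0.233
grasp_force: 51.3
```

Request:
{"name": "step_arm", "arguments": {"motion": [{"claw": 0, "delta_pos": [-3.6, 18.4, 0], "turn": 0}, {"claw": 0, "delta_pos": [-10.4, 15.6, 0], "turn": 0}, {"claw": 0, "delta_pos": [-15.6, 10.4, 0], "turn": 0}, {"claw": 0, "delta_pos": [-18.4, 3.6, 0], "turn": 0}, {"claw": 0, "delta_pos": [-18.4, -3.6, 0], "turn": 0}, {"claw": 0, "delta_pos": [-15.6, -10.4, 0], "turn": 0}, {"claw": 0, "delta_pos": [-10.4, -15.6, 0], "turn": 0}, {"claw": 0, "delta_pos": [-3.6, -18.4, 0], "turn": 0}]}}

```text
clock: 48.57
eef_pos: [469.3, -219.1, 127.6]
tcp_rot: [3.138, -0.008, -0.118]
contact_force: [14.3, -8.0, -5.3]
opening: 0.233
grasp_force: 50.6
```

Request:
{"name": "step_arm", "arguments": {"motion": [{"claw": 0, "delta_pos": [3.6, -18.4, 0], "turn": 0}, {"claw": 0, "delta_pos": [10.4, -15.6, 0], "turn": 0}, {"claw": 0, "delta_pos": [15.6, -10.4, 0], "turn": 0}, {"claw": 0, "delta_pos": [18.4, -3.6, 0], "turn": 0}, {"claw": 0, "delta_pos": [18.4, 3.6, 0], "turn": 0}, {"claw": 0, "delta_pos": [15.6, 10.4, 0], "turn": 0}, {"claw": 0, "delta_pos": [10.4, 15.6, 0], "turn": 0}, {"claw": 0, "delta_pos": [3.6, 18.4, 0], "turn": 0}]}}

```text
clock: 49.23
eef_pos: [565.3, -228.1, 127.4]
tcp_rot: [-3.141, -0.004, -0.116]
contact_force: [-4.2, 6.5, 8.7]
opening: 0.228
grasp_force: 52.1
```

Request:
{"name": "step_arm", "arguments": {"motion": [{"claw": 0, "delta_pos": [-3.6, 18.4, 0], "turn": 0}, {"claw": 0, "delta_pos": [-10.4, 15.6, 0], "turn": 0}, {"claw": 0, "delta_pos": [-15.6, 10.4, 0], "turn": 0}, {"claw": 0, "delta_pos": [-18.4, 3.6, 0], "turn": 0}, {"claw": 0, "delta_pos": [-18.4, -3.6, 0], "turn": 0}, {"claw": 0, "delta_pos": [-15.6, -10.4, 0], "turn": 0}, {"claw": 0, "delta_pos": [-10.4, -15.6, 0], "turn": 0}, {"claw": 0, "delta_pos": [-3.6, -18.4, 0], "turn": 0}]}}

```text
clock: 49.9
eef_pos: [469.3, -219.1, 127.5]
tcp_rot: [3.138, -0.008, -0.118]
contact_force: [14.4, -6.9, -5.9]
opening: 0.234
grasp_force: 51.3
```

Request:
{"name": "step_arm", "arguments": {"motion": [{"claw": 0, "delta_pos": [3.6, -18.4, 0], "turn": 0}, {"claw": 0, "delta_pos": [10.4, -15.6, 0], "turn": 0}, {"claw": 0, "delta_pos": [15.6, -10.4, 0], "turn": 0}, {"claw": 0, "delta_pos": [18.4, -3.6, 0], "turn": 0}, {"claw": 0, "delta_pos": [18.4, 3.6, 0], "turn": 0}, {"claw": 0, "delta_pos": [15.6, 10.4, 0], "turn": 0}, {"claw": 0, "delta_pos": [10.4, 15.6, 0], "turn": 0}, {"claw": 0, "delta_pos": [3.6, 18.4, 0], "turn": 0}]}}

```text
clock: 50.57
eef_pos: [565.3, -228.2, 127.4]
tcp_rot: [-3.141, -0.004, -0.116]
contact_force: [-3.5, 5.9, 9.0]
opening: 0.228
grasp_force: 52.6
```

Request:
{"name": "step_arm", "arguments": {"motion": [{"claw": 0, "delta_pos": [-3.6, 18.4, 0], "turn": 0}, {"claw": 0, "delta_pos": [-10.4, 15.6, 0], "turn": 0}, {"claw": 0, "delta_pos": [-15.6, 10.4, 0], "turn": 0}, {"claw": 0, "delta_pos": [-18.4, 3.6, 0], "turn": 0}, {"claw": 0, "delta_pos": [-18.4, -3.6, 0], "turn": 0}, {"claw": 0, "delta_pos": [-15.6, -10.4, 0], "turn": 0}, {"claw": 0, "delta_pos": [-10.4, -15.6, 0], "turn": 0}, {"claw": 0, "delta_pos": [-3.6, -18.4, 0], "turn": 0}]}}

```text
clock: 51.23
eef_pos: [469.3, -219.1, 127.6]
tcp_rot: [3.138, -0.008, -0.118]
contact_force: [15.1, -7.9, -6.0]
opening: 0.231
grasp_force: 51.8
```

Request:
{"name": "step_arm", "arguments": {"motion": [{"claw": 0, "delta_pos": [0, 0, 0], "turn": 0}, {"claw": 0, "delta_pos": [0, 0, 0], "turn": 0}, {"claw": 0, "delta_pos": [0, 0, 0], "turn": 0}, {"claw": 0, "delta_pos": [0, 0, 0], "turn": 0}]}}

```text
clock: 51.57
eef_pos: [469.7, -217.5, 127.4]
tcp_rot: [3.141, -0.006, -0.117]
contact_force: [3.7, 3.7, 6.1]
opening: 0.233
grasp_force: 52.3
```

```bash
python3 w.py
```

```text
[ 469.73921691 -217.47715817  127.43160729] [ 3.14083295 -0.00631393 -0.11743634] [3.69023565 3.71426445 6.08059541] tool rel wheel -45.60254083879155 0.5938047206562338 0.23265135344307536 51.5667
```

Release, rise clear, and check everything.

Request:
{"name": "step_arm", "arguments": {"motion": [{"claw": 0, "delta_pos": [0, 0.3, 0], "turn": 0}, {"claw": 0, "delta_pos": [0, 0, 0], "turn": 0}, {"claw": 50, "delta_pos": [0, 0, 0], "turn": 0}, {"claw": 50, "delta_pos": [0, 0, 0], "turn": 0}, {"claw": 50, "delta_pos": [0, 0, -40], "turn": 0}, {"claw": 50, "delta_pos": [0, 0, -40], "turn": 0}, {"claw": 50, "delta_pos": [0, 0, -40], "turn": 0}, {"claw": 50, "delta_pos": [0, 0, -40], "turn": 0}]}}

```text
clock: 52.23
eef_pos: [466.3, -217.4, 287.1]
tcp_rot: [3.141, 0.0, -0.117]
contact_force: [1.1, -1.3, -0.0]
opening: 0.585
grasp_force: 0.0
```

Request:
{"name": "step_arm", "arguments": {"motion": [{"claw": 70, "delta_pos": [-40, 0, 0], "turn": 0}, {"claw": 70, "delta_pos": [-40, 0, 0], "turn": 0}, {"claw": 70, "delta_pos": [-30, 0, 0], "turn": 0}, {"claw": 70, "delta_pos": [0, 0, 0], "turn": 0}, {"claw": 70, "delta_pos": [0, 0, 0], "turn": 0}]}}

```text
clock: 52.65
eef_pos: [356.6, -204.7, 285.6]
tcp_rot: [3.141, -0.001, -0.118]
contact_force: [0.3, -1.3, 0.6]
opening: 0.814
grasp_force: 0.0
```

```bash
cp pics/a_top.png /tmp/; python3 m.py; python3 - <<'E'
from h import *
c=Cam("top");s=Cam("side")
# wheel handle: darkest blob over the disc
a=cv2.imread("pics/a_side.png")
b=s.img.astype(int)
for n,(x0,y0,x1,y1) in dict(purple=(185,242,228,278),turq=(243,318,285,378),ring=(293,260,336,292),wrench=(355,178,392,205)).items():
    d=np.abs(a.astype(int)-b)[y0:y1,x0:x1].max(2)>40;print(n,d.sum(),d.size)
# steel around post by direction (top view, tray wall/floor at z~150)
g=c.img;U=np.array([.9932,-.1165]);W=np.array([.1165,.9932])
for n,v,t in(("front",-U,W),("left +y",W,U),("rear",U,W),("right -y",-W,U)):
    P=np.array([[*(np.array([542,16])+r*v+q*t),140] for r in range(45,106,4) for q in range(-20,21,5)]);p=c.px(P).round().astype(int);x=g[p[:,1],p[:,0]].astype(int);print(n,"bright frac",(x.min(1)>100).mean(), "std", x.mean(1).std())
ys,xs=np.where((g[195:225,405:460].max(2)<60));
P=[]
q=np.array([[515.1+48*np.cos(t),-222.2+48*np.sin(t),130] for t in np.radians(np.arange(0,360,2))]);p=c.px(q).astype(np.float32);v=cv2.remap(g,p[None,:,0],p[None,:,1],1).max(2)[0].astype(float)
k=np.arange(0,360,2)[v<80];print("handle angle deg",k,"want 173.3")
E
```

```text
[ 358.45 -205.04  285.48] [ 3.14 -0.   -0.12] 52.75
[]
slot 173.3 0.9124933054974785 53.9722222222222
slot 263.3 0.0 0.0
slot 353.3 8.587262437193788 72.9722222222222
slot 83.3 0.0 0.0
purple 3 1548
turq 0 2520
ring 0 1376
wrench 10 999
front bright frac 0.8125 std 46.26362527768462
left +y bright frac 1.0 std 26.314997975324985
rear bright frac 0.9722222222222222 std 39.291945414439624
right -y bright frac 1.0 std 28.16295868585215
handle angle deg [162 164 166 168 170] want 173.3
```

```bash
python3 - <<'E'
from h import *
c=Cam("top");np.set_printoptions(precision=1,suppress=True)
print("pred px of handle at theta 0: mid",c.px([[515.1-47.7,-222.2+5.6,z] for z in(105,130,153)]), "wheel ctr",c.px([515.1,-222.2,102]))
for r in range(196,228):print(r,"".join(f"{int(v):4d}" for v in c.img[r,402:440].max(1)))
E
```

```text
pred px of handle at theta 0: mid [[423.8 215.1]
 [426.9 214.7]
 [429.9 214.3]] wheel ctr [[425.1 193.2]]
196  237 237 237 237 237 237 236 232 216 175 139 124 124 125 124 128 146 178 203 214 215 215 214 214 215 212 210 211 209 210 210 207 189 157 118 111 121 125
197  238 236 237 238 237 237 237 234 219 182 142 127 123 124 124 126 136 161 190 209 215 214 214 213 213 213 211 210 210 209 206 194 176 138 116 117 118 125
198  237 237 237 237 237 238 237 235 226 196 153 129 123 123 123 127 128 142 171 196 208 213 215 213 214 211 212 210 209 207 199 183 153 122 111 118 121 126
199  237 237 237 237 238 237 237 237 232 214 173 139 125 124 125 126 127 130 148 172 190 203 209 210 211 209 209 207 205 196 182 159 130 112 116 119 120 135
200  236 236 237 236 237 237 236 236 234 224 195 155 132 126 122 123 123 125 129 141 164 179 191 199 199 201 200 194 187 174 153 128 115 116 118 123 127 148
201  236 237 236 237 237 236 237 237 236 230 214 176 145 130 125 124 124 122 123 125 134 147 162 171 176 178 171 166 153 140 122 115 114 117 121 127 137 173
202  236 237 237 236 236 236 237 237 235 235 226 204
[... 3329 characters left out ...]
 105 107 108 103  95  91  90  89  89  83  81  81  81  79  81  79  79  81
224  119 122 122 119 118 123 120 118 120 118 119 118 119 120 117 115 116 109 106  97  90  86  84  84  83  83  79  80  82  79  82  82  83  78  82  78  83  81
225  120 123 123 121 122 117 120 121 123 120 120 121 122 119 121 121 119 119 115 108  98  93  85  84  80  81  80  80  81  77  81  75  78  78  80  81  80  81
226  118 122 120 119 121 119 121 121 121 124 120 119 122 123 121 120 123 122 119 117 111 107 101  93  89  89  82  81  79  81  83  80  78  83  81  79  80  79
227  122 120 118 118 116 117 117 120 121 123 120 119 120 118 119 122 118 123 123 119 119 117 114 109 104 100  94  91  86  82  84  82  82  83  80  82  79  79
```

The handle's top pin is at (430.2, 214.7) against a predicted (429.9, 214.3), so the wheel is at a whole turn. The turntable reads square and the other bench items are unmoved.

```bash
python3 -c "
from rig import *
print(sign_off())"
```

```text
the job is handed in; nothing more can be done
None
```

I hung all three steel trays on the post, giving three full wheel turns after each, and handed the job in at about 53 s with a bare side facing the front, square to within about 0.3° by the top camera; the look-alike trays, ring and wrench had not moved in the side view, and I did not check the other bench items.

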